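# Pile corner plates on a board pushed into the stop

## Task

Push the empty wooden board along the bench until it lies snug and square in the corner of the dark-wood stop, against both the rail and the end stop. Then stack all the L-shaped aluminium corner plates that are there in one pile on the middle of the board, lying flat, boss up and square to the board, each turned half round from the one below so that the heels point to opposite corners and the pile stays level; finally slide the whetstone that lies right of the board along the bench until its long side lies flat against the middle of the board's open right-hand edge, as a chock. Push the board and whetstone without ever lifting or tipping them, and leave the other things on the bench alone.

Things in the scene. Friction and masses are not known exactly. Their poses are not given: they have to be found in the camera images.
- board: loose square wooden loading board, 160 x 160 mm, 18 mm thick, about 0.5 kg, too wide to grip. Origin: centre of its underside; x and y along its edges, z up.
- stop: fixed dark-wood stop, 16 mm high: 404 mm rail at the far side (inner face x = +80 mm, from y = -300 to +104) and a short end stop at its left end (inner face y = +80, from x = -70 to +80). Origin: on the bench, where the centre of the board belongs when snug in the corner; x points away from the robot to the rail, y left to the end stop.
- home (a point): the stop's origin: where the centre of the board's underside belongs, on the bench
- whetstone: dark grey whetstone, a plain block 50 x 150 x 24 mm, 0.42 kg, lying flat. Origin: centre of its underside; long side along its own y, z up. It starts right of the board, long side roughly along the stop's x.
- plate_1: cast aluminium L-shaped corner plate (None when absent), 0.3 kg: two legs 110 mm long outside, 45 wide, 14 thick; round boss 24 mm across, 9.5 high on the heel where they meet. Origin: underside, centre of the 110 x 110 outline; +z up, boss side; heel at its (-x,-y) corner; one leg runs along x centred at y = -32.5 mm, the other along y centred at x = -32.5. Lies flat, boss up, at the start.
- plate_2: corner plate like plate_1, same size and axes (None when absent)
- plate_3: corner plate like plate_1, same size and axes (None when absent)
- plate_4: corner plate like plate_1, same size and axes (None when absent)
- plate_5: corner plate like plate_1, same size and axes (None when absent)
- boss_1 (a point): centre of the top of the boss on plate_1: 36 mm from its origin in -x and -y, 23.3 mm up (None when absent)
- boss_2 (a point): centre of the top of the boss on plate_2: 36 mm from its origin in -x and -y, 23.3 mm up (None when absent)
- boss_3 (a point): centre of the top of the boss on plate_3: 36 mm from its origin in -x and -y, 23.3 mm up (None when absent)
- boss_4 (a point): centre of the top of the boss on plate_4: 36 mm from its origin in -x and -y, 23.3 mm up (None when absent)
- boss_5 (a point): centre of the top of the boss on plate_5: 36 mm from its origin in -x and -y, 23.3 mm up (None when absent)
- try_square: bystander, leave alone: try square, wooden stock and 150 mm steel blade, lies near the front right; origin at the centre of its underside
- folding_rule: bystander, leave alone: closed folding rule, 163 mm, near the front edge; origin at the centre of its underside
- brick_rub: bystander, leave alone: reddish rubbing stone, 48 x 75 x 30 mm, at the right behind the whetstone; origin at the centre of its underside
- g_clamp: bystander, leave alone: small G clamp, 115 x 97 mm, far left; origin at the centre of its underside
- riffler: bystander, leave alone: file with turned handle, 235 mm, behind the rail; origin at the centre of its underside

How it is judged:
By the outcome, as a careful person would: the job done as asked, in the order asked, and still so for the second after the job is handed in, with the robot touching nothing.
Of plate_1, plate_2, plate_3, plate_4, plate_5 only 3 to 5 are there at a start; the rules pass over those that are not, and their reading is None.
At some moment in a run one of board may be knocked a few centimetres aside while the robot is not near it.
It also fails if it takes over 210 s, if anything falls off the work surface, if the arm or the gripper's body presses on something with over 40 N, if the wrist force passes 120 N, or if a joint passes its speed limit or range.

## Robot

A 6-joint arm with a two-finger parallel gripper is mounted at the origin on a cart in front of the work surface, level with it; the furniture and walls round the work are solid. World frame = base frame: x ahead of the robot, y to its left, z up, the work surface at z = 0. Lengths are in m, angles in rad, forces in N, time in s.
With the tool pointing down it reaches from about 0.35 to 0.95 m from the base axis. Payload 17.4 kg.
Tool frame: the origin (TCP) lies where the fingers leave the gripper's body, on its centre line; the fingertips stand 84 mm ahead of it and the grasp point (between the pads) lies bot.grip_point_offset ahead of it (bot.grip_point_offset is the distance from the TCP to the grasp point, in m); z points along the fingers, x is the direction in which the jaws open and shut, and the axes are right-handed (so a half turn about z gives the same grasp; the last joint's range is limited). The gripper opens to 93 mm and grips with 3 to 60 N. Pads are 15 mm wide; open, the fingers measure 128 mm over their backs; the gripper's body (75 mm by 188 mm) begins 65 mm behind the grasp point.
Start: joints at [1.187, 0.116, 1.442, -0, 1.584, -0.038], TCP at [0.229, 0.635, 0.303] pointing down, gripper open.
Joint ranges: [-2.83, 2.83], [-0.83, 2.19], [0.07, 2.5], [-1.14, 4.28], [0.01, 3], [-2.97, 2.97]. Speed limits (rad/s): [1.89, 1.89, 2.22, 3.14, 3.14, 3.14].

## Interface

Orientations are given as a unit quaternion [x, y, z, w].
In Python, from workcell import bot gives the robot as it stands.
- The arm moves only by the tool drive_tool, never from a script. Its argument "deltas" is a list of rows, each a list of 7 numbers: the turn, a rotation vector about the tool's x, y, z in rad, then the shift along the tool's x, y, z in cm, then the opening, from 0 (shut) to 1 (fully open). In form: [[ax, ay, az, tx, ty, tz, grip], ...]. A call has 1 to 12 rows; each row is the pose to reach, as a shift and turn from the pose commanded when the call began, along the tool's axes at that moment; what a row does not reach only later rows make up. A row lasts 1/12 s, in which the tool goes at most 41.7 mm and 7.16 degrees, less where a joint would pass 70% of its speed; a pose out of reach is approached as far as the arm can. A call with a gripper value outside its range is refused whole. The fingers move at their own pace and stop on an object; "grip_force" is the grip in N (left out, the last holds). Time passes only in rows, so rows that repeat a pose let the fingers close. It gives the time, the measured TCP pose, the force and the opening at its end, in the units of the state.
- bot.read_state(): the state, without advancing time (a new reading comes with each control period).
- bot.read_camera(name): name is "scene" or "top"; returns a dict with "image" (420x560x3 uint8, blue, green, red), "fov_y" (degrees; the focal length in pixels is half the picture's height over the tangent of half this angle, whatever the lens; pixels are square), "cx", "cy" (the principal point, pixels), "k1" (the pictures are not rectified: a ray, as slopes to the right and down, at radius r is drawn at 1 + k1 r^2 times it, then the intrinsics apply), "view" (4x4, takes a point from world to camera coordinates). Camera axes: x right, y down, z forward; pixel columns grow to the right and rows downward; lengths in m; the calibration is good to about 2 mm. A picture is of the moment at which its call begins. There is no depth.
- bot.finish_job(): hands the job in, once; it reports no verdict.
Trained networks look in the newest picture that a camera, given by its name, has taken for a name from the list of things; names that differ only in an ending like _2 or _b are one class to them, and where a whole thing is asked for, a point or a joint stands for the part that bears it (a point fixed in the world has none). Each returns a list of dicts, best first, with "conf" (0 to 1); they miss things now and then, are a little off and sometimes report something else, mostly with a low value. They report only what shows in the picture. A call takes as long as a camera call.
- bot.look_for(camera, thing): "box" ([left, top, right, bottom] in pixels, round what is visible of it).
- bot.silhouettes(camera, thing): "mask" (420x560 bool, what is visible of it) and "box" ([left, top, right, bottom] in pixels, round what is visible of it).
- bot.landmark_of(camera, thing): "uv" ([column, row] in pixels: a listed point, or the origin of a listed thing).
The state is a dict: "time_s": time; "qpos": joint angles; "joint_velocities": joint speeds; "tau": joint torques, N m; "ee_pos": TCP position; "eef_rot": TCP orientation; "contact_force": force on the tool from outside, world axes, zero at the start; "torque": the same for the moment, N m; "width": opening from 0.0 (shut) to 1.0 (fully open).
Only numpy, scipy, OpenCV 4.12 (cv2) and the standard library are available. Lean on these libraries where they do the work, as an engineer would, in place of code of your own. Each camera call takes 0.05 s, during which the arm holds its last target.

## Working session

There is one attempt and no reset: what is moved stays moved. The work goes in short steps, Python scripts to look and compute and a tool call to move; the robot and the scene stay as the last step left them, time stands still between calls to the robot, and variables do not carry over. Pictures are saved under pics/ and viewed, and the job is handed in when it is done.

Besides the shell and the picture viewer there is one more tool, called after "Request:" by a JSON object that holds its "method" and its "body", one argument or row to a line. drive_tool: Moves the arm, as the interface text tells. Its arguments: {"type":"object","properties":{"deltas":{"type":"array"},"grip_force":{"type":"number"}},"required":["deltas"]}

```bash
ls; mkdir -p pics; python3 - <<'E'
from workcell import bot
import cv2
print(bot.read_state(), bot.grip_point_offset)
for n in ("scene","top"):
    c=bot.read_camera(n); cv2.imwrite(f"pics/{n}0.png",c["image"]); print(n,{k:v for k,v in c.items() if k!="image"})
E
```

```text
pics
{'time_s': 0.0, 'qpos': array([ 1.18719175e+00,  1.16432054e-01,  1.44226984e+00, -1.09305275e-05,
        1.58401589e+00, -3.78244792e-02]), 'joint_velocities': array([ 1.40500829e-03,  1.38043420e-03, -8.92388061e-05, -8.50368291e-04,
       -6.46146796e-04,  1.14033518e-04]), 'tau': array([-5.66335249e-03, -7.21288419e+01, -6.22584271e+01,  7.75486766e-02,
        2.42298940e-02, -1.20782256e-04]), 'ee_pos': array([0.22875885, 0.63492531, 0.30203866]), 'eef_rot': array([ 8.18208536e-01,  5.74921278e-01, -4.69227639e-04,  3.10380782e-04]), 'contact_force': array([ 0.9063346 , -0.22666825, -0.09491338]), 'torque': array([-0.02302146,  0.0012884 ,  0.02846372]), 'width': 1.0038948362625117} 0.0653
scene {'fov_y': 55.46501079699547, 'cx': 280.5930896398129, 'cy': 199.97907742421933, 'k1': -0.016256909619971102, 'view': array([[ 0.85985981, -0.51005872, -0.02193646, -0.47282763],
       [-0.32405767, -0.5120874 , -0.7954578 ,  0.24445771],
       [ 0.3944968 ,  0.69109087, -0.60561182,  0.88450635],
       [ 0.        ,  0.        ,  0.        ,  1.        ]])}
top {'fov_y': 47.59302652679936, 'cx': 275.29722065967104, 'cy': 207.63223982971968, 'k1': -0.10163126419615763, 'view': array([[ 1.81122420e-03, -9.99987074e-01, -4.75091308e-03,
         1.04741355e-02],
       [-9.89344274e-01, -1.10024902e-03, -1.45590854e-01,
         5.74929709e-01],
       [ 1.45583745e-01,  4.96398633e-03, -9.89333479e-01,
         1.71216381e+00],
       [ 0.00000000e+00,  0.00000000e+00,  0.00000000e+00,
         1.00000000e+00]])}
```

View pics/scene0.png

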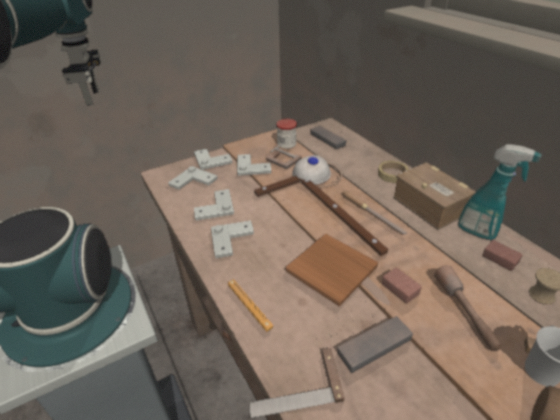

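View pics/top0.png

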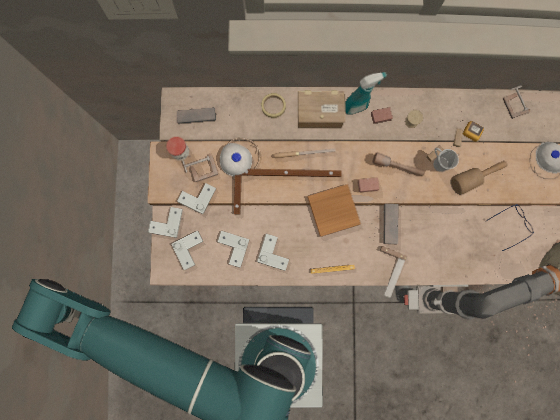

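The pictures show five L plates at the left. The board is near top (333,210), with the stop corner near (237,175) and the whetstone near (391,224). I'll write the measuring helpers next.

```bash
cat > h.py <<'E'
from workcell import bot
import numpy as np, cv2
from scipy.optimize import minimize
from scipy.spatial.transform import Rotation as R
def cam(n):
    c=bot.read_camera(n); h=c["image"].shape[0]; c["f"]=h/2/np.tan(np.radians(c["fov_y"])/2); c["name"]=n; return c
def proj(c,P):
    P=np.atleast_2d(P); q=P@c["view"][:3,:3].T+c["view"][:3,3]; s=q[:,:2]/q[:,2:]
    s=s*(1+c["k1"]*(s**2).sum(1,keepdims=True)); return s*c["f"]+[c["cx"],c["cy"]]
def ray(c,uv):
    d=(np.array(uv,float)-[c["cx"],c["cy"]])/c["f"]; s=d.copy()
    for _ in range(20): s=d/(1+c["k1"]*(s**2).sum())
    Rm=c["view"][:3,:3]; o=-Rm.T@c["view"][:3,3]; return o,Rm.T@np.array([s[0],s[1],1.])
def onplane(c,uv,z):
    o,d=ray(c,uv); return o+d*(z-o[2])/d[2]
L=np.array([[-55,-55],[55,-55],[55,-10],[-10,-10],[-10,55],[-55,55]])/1000
def rect(a,b): return np.array([[-a,-b],[a,-b],[a,b],[-a,b]])/2
SH=dict(board=(rect(.16,.16),.018),whetstone=(rect(.05,.15),.024),plate=(L,.014))
def world(p,xy):
    c,s=np.cos(p[2]),np.sin(p[2]); return xy@np.array([[c,s],[-s,c]])+p[:2]
def render(c,p,kind,z0=0.,SS=4,boss=True):
    """coverage image of a prism at pose p=(x,y,yaw)"""
    xy,h=SH[kind]; w=world(p,xy); n=len(w)
    im=np.zeros((420*SS,560*SS),np.uint8)
    def fill(pts): cv2.fillPoly(im,[np.round(((pts+.5)*SS-.5)*16).astype(np.int32)],255,shift=4)
    b=proj(c,np.c_[w,np.full(n,z0)]); t=proj(c,np.c_[w,np.full(n,z0+h)])
    fill(t); fill(b)
    for i in range(n):
        j=(i+1)%n; fill(np.array([b[i],b[j],t[j],t[i]]))
    if kind=="plate" and boss:
        a=np.linspace(0,2*np.pi,24,endpoint=False); k=world(p,np.c_[np.cos(a),np.sin(a)]*.012-.036)
        q=np.r_[np.c_[k,np.full(24,z0+h)],np.c_[k,np.full(24,z0+.0235)]]
        fill(cv2.convexHull(proj(c,q).astype(np.float32))[:,0])
    return cv2.resize(im,(560,420),interpolation=cv2.INTER_AREA)/255.
def fit(obs,kind,p0,z0=0.,fitz=False):
    """obs: list of (cam,mask)"""
    def cost(v):
        p=v[:2]*.01,v[2]*.1
        p=np.array([v[0]*.01,v[1]*.01,v[2]*.1]); z=v[3]*.01 if fitz else z0
        s=0
        for c,m in obs:
            r=render(c,p,kind,z); s+=np.abs(r-m).sum()/max(m.sum(),1)
        return s
    v0=np.array([p0[0]*100,p0[1]*100,p0[2]*10]+([z0*100] if fitz else []))
    best=None
    for st in (1.,.3):
        r=minimize(cost,v0,method="Nelder-Mead",options=dict(initial_simplex=np.vstack([v0]+[v0+st*np.eye(len(v0))[i] for i in range(len(v0))]),xatol=.005,fatol=1e-4,maxiter=300)); v0=r.x
    return np.r_[v0[:2]*.01,v0[2]*.1,(v0[3]*.01 if fitz else z0)],r.fun
E
python3 - <<'E'
from h import *
import pickle
D={}
for n in ("scene","top"):
    c=cam(n); im=c["image"].copy()
    for t in ("board","whetstone","plate_1","stop","brick_rub","try_square","folding_rule"):
        D[n,t]=bot.silhouettes(n,t)
        for d in D[n,t]:
            if d["conf"]<.3: continue
            cs,_=cv2.findContours(d["mask"].astype(np.uint8),0,2); cv2.drawContours(im,cs,-1,(0,255,0) if t!="plate_1" else (0,0,255),1)
        print(n,t,[(round(float(d["conf"]),2),np.round(d["box"]).astype(int).tolist()) for d in D[n,t]])
    for t in ("home","boss_1","plate_1","board","whetstone"):
        D[n,t,'l']=bot.landmark_of(n,t); print(n,t,[(round(float(d["conf"]),2),np.round(d["uv"],1).tolist()) for d in D[n,t,'l']])
    D[n]=c
    x0,y0=(140,130) if n=="top" else (140,110)
    cv2.imwrite(f"pics/{n}_m.png",cv2.resize(im[y0:y0+200,x0:x0+280] if n=="top" else im[y0:y0+300,x0:x0+300],None,fx=2.6 if n=="top" else 2,fy=2.6 if n=="top" else 2))
pickle.dump(D,open("D.pkl","wb"))
E
```

```text
scene board [(0.7, [289, 234, 377, 308])]
scene whetstone [(0.6, [338, 317, 414, 374]), (0.22, [172, 166, 218, 191])]
scene plate_1 [(0.82, [193, 190, 236, 220]), (0.73, [169, 167, 220, 189]), (0.69, [240, 152, 272, 173]), (0.63, [210, 221, 254, 258]), (0.57, [196, 149, 229, 172])]
scene stop [(0.63, [255, 176, 386, 253])]
scene brick_rub [(0.95, [382, 265, 424, 305])]
scene try_square [(0.74, [211, 220, 255, 258]), (0.6, [253, 347, 344, 417])]
scene folding_rule [(0.81, [229, 281, 274, 330]), (0.46, [236, 153, 268, 175])]
scene home [(0.24, [280.4, 156.4])]
scene boss_1 [(0.81, [202.9, 160.7]), (0.76, [241.8, 163.4]), (0.71, [225.3, 202.5]), (0.7, [189.0, 167.7]), (0.7, [218.4, 229.1])]
scene plate_1 [(0.88, [231.7, 240.6]), (0.8, [254.2, 163.7]), (0.74, [212.7, 206.2]), (0.67, [194.4, 179.9]), (0.38, [225.8, 204.0])]
scene board [(0.95, [331.3, 267.6]), (0.29, [369.7, 211.1])]
scene whetstone [(0.59, [371.8, 347.5])]
top board [(0.62, [307, 182, 362, 236])]
top whetstone [(0.94, [379, 203, 397, 245]), (0.19, [309, 184, 363, 239])]
top plate_1 [(0.87, [178, 183, 217, 213]), (0.74, [172, 232, 202, 274]), (0.69, [147, 209, 182, 236]), (0.66, [257, 233, 289, 272])]
top stop [(0.91, [234, 171, 340, 212])]
top brick_rub [(0.55, [359, 177, 379, 191])]
top try_square [(0.75, [384, 250, 406, 297]), (0.55, [178, 179, 217, 214]), (0.42, [148, 209, 182, 239]), (0.22, [257, 236, 288, 269])]
top folding_rule [(0.71, [148, 207, 182, 241]), (0.51, [309, 263, 351, 276])]
top home []
top boss_1 [(0.97, [245.8, 241.7]), (0.9, [174.1, 246.2]), (0.79, [198.9, 204.0]), (0.73, [263.1, 258.4]), (0.69, [171.3, 227.9])]
top plate_1 [(0.9, [194.9, 194.4]), (0.68, [231.2, 250.3]), (0.66, [163.7, 224.1])]
top board [(0.68, [331.2, 206.9]), (0.37, [365.6, 182.8])]
top whetstone [(0.85, [385.0, 225.5])]
```

View pics/top_m.png

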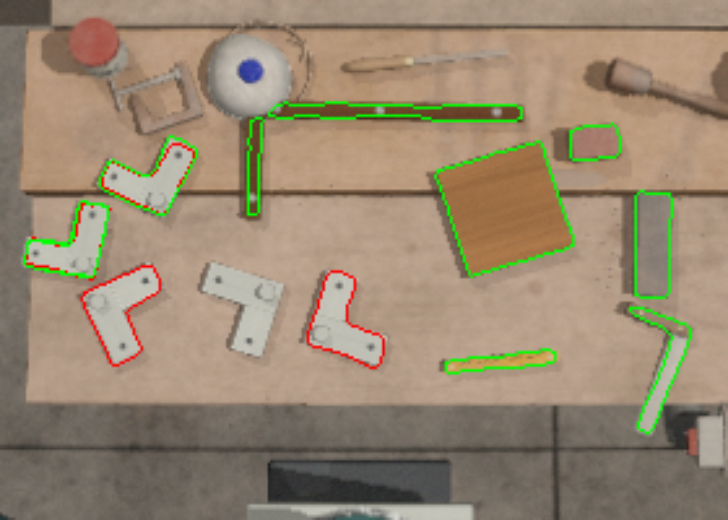

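View pics/scene_m.png

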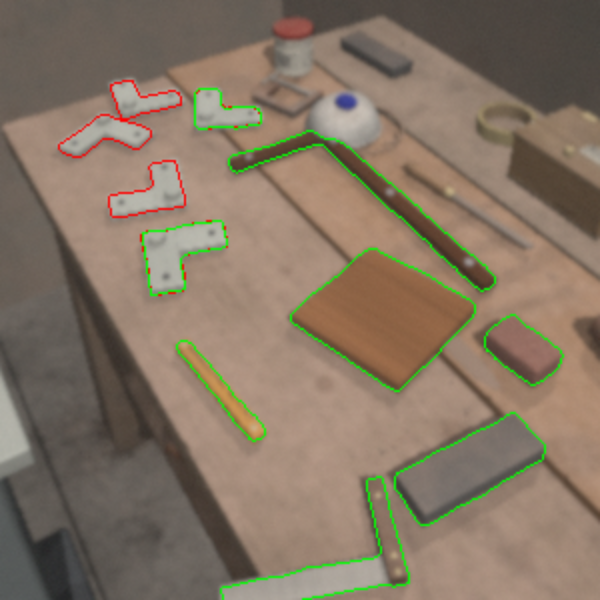

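```bash
cat >> h.py <<'E'
SH["stop"]=(np.array([[80,-300],[104,-300],[104,104],[-70,104],[-70,80],[80,80]])/1000,.016)
E
python3 - <<'E'
from h import *
import pickle
D=pickle.load(open("D.pkl","rb")); S,T=D["scene"],D["top"]
def m(n,t,i=0): return D[n,t][i]["mask"].astype(float)
g=lambda n,t,z:onplane(D[n],D[n,t,'l'][0]["uv"],z)
pb=onplane(T,[335,211],.018); 
for lab,obs in (("top",[(T,m("top","board"))]),("scene",[(S,m("scene","board"))]),("both",[(S,m("scene","board")),(T,m("top","board"))])):
    print("board",lab,*fit(obs,"board",[pb[0],pb[1],.2],fitz=lab=="both"))
pw=onplane(T,[391,224],.024)
for lab,obs in (("top",[(T,m("top","whetstone"))]),("scene",[(S,m("scene","whetstone"))]),("both",[(S,m("scene","whetstone")),(T,m("top","whetstone"))])):
    print("wh",lab,*fit(obs,"whetstone",[pw[0],pw[1],1.57-1.57],fitz=lab=="both"))
ps=onplane(T,[262,198],.016)
for lab,obs in (("top",[(T,m("top","stop"))]),("scene",[(S,m("scene","stop"))]),("both",[(S,m("scene","stop")),(T,m("top","stop"))])):
    print("stop",lab,*fit(obs,"stop",[ps[0],ps[1],0.]))
# plates
pl=[]
# (top center approx, heel px)
for cen,heel in (((198,198),(199,207)),((167,222),(171,229)),((186,250),(176,246)),((233,248),(243,241)),((272,253),(263,259))):
    a=onplane(T,cen,.014)[:2]; b=onplane(T,heel,.023)[:2]; d=b-a; yaw=np.arctan2(d[1],d[0])-np.arctan2(-1,-1)
    obs=[]
    for n in ("top","scene"):
        r=render(D[n],[*a,yaw],"plate")>.5
        best=max(D[n,"plate_1"],key=lambda q:(q["mask"]&r).sum()/(q["mask"]|r).sum()); i=(best["mask"]&r).sum()/(best["mask"]|r).sum()
        if i>.3: obs.append((D[n],best["mask"].astype(float)))
    p,f=fit(obs,"plate",[*a,yaw]); pl.append(p)
    print("plate",[o[0]["name"] for o in obs],p,f)
    if len(obs)==2: print("   z:",fit(obs,"plate",p[:3],fitz=True))
pickle.dump(pl,open("pl.pkl","wb"))
E
```

```text
board top [ 0.57190035 -0.20797472  0.29060873  0.        ] 0.026220890500972507
board scene [ 0.5696949  -0.20731002  0.28351011  0.        ] 0.024870780756272626
board both [ 0.57090201 -0.20752032  0.28704874 -0.00116001] 0.059135881178718055
wh top [ 0.51830561 -0.42098639  1.51829839  0.        ] 0.06983513128434765
wh scene [ 0.51670754 -0.42228928  1.53008865  0.        ] 0.03954762293446519
wh both [ 0.51823631 -0.42126967  1.52713494 -0.00279773] 0.10625706284101305
stop top [ 0.62469838  0.06223552 -0.01620571  0.        ] 0.35798757573433543
stop scene [ 0.62318562  0.0655435  -0.02051894  0.        ] 0.11077335602222481
stop both [ 0.62378114  0.06473134 -0.01641669  0.        ] 0.5099150499411256
plate ['top', 'scene'] [ 0.62868549  0.31192614 -0.45836297  0.        ] 0.23599521315375466
   z: (array([ 6.28595800e-01,  3.11891309e-01, -4.57327318e-01,  7.01969792e-06]), np.float64(0.23414880792499648))
plate ['top', 'scene'] [ 0.52903471  0.42627371 -0.1955352   0.        ] 0.3577140967413323
   z: (array([ 0.52953381,  0.42846588, -0.19367998, -0.00358187]), np.float64(0.32961899396592265))
plate ['top', 'scene'] [0.41884516 0.32728189 3.6248621  0.        ] 0.2235295898336858
   z: (array([ 4.19050547e-01,  3.28973926e-01,  3.62518594e+00, -1.98748990e-03]), np.float64(0.216779762727536))
plate ['scene'] [0.42259638 0.1831472  1.28608874 0.        ] 0.14133528800928472
plate ['top', 'scene'] [0.41344308 0.01147225 4.41142245 0.        ] 0.14102832636515447
   z: (array([0.41344308, 0.01147225, 4.41142245, 0.        ]), np.float64(0.14102832636515447))
```

```bash
cat >> h.py <<'E'
def overlay(c,items,fn,box,k):
    im=cv2.resize(c["image"][box[1]:box[3],box[0]:box[2]],None,fx=k,fy=k,interpolation=cv2.INTER_CUBIC)
    for kind,p,z0 in items:
        xy,h=SH[kind]; w=world(p,xy)
        for z,col in ((z0,(255,0,0)),(z0+h,(0,255,0))):
            q=(proj(c,np.c_[w,np.full(len(w),z)])-[box[0],box[1]]+.5)*k-.5
            cv2.polylines(im,[np.round(q*16).astype(np.int32)],True,col,1,cv2.LINE_AA,shift=4)
    cv2.imwrite(fn,im)
E
python3 - <<'E'
from h import *
import pickle
D=pickle.load(open("D.pkl","rb")); pl=pickle.load(open("pl.pkl","rb"))
it=[("plate",p[:3],0) for p in pl]+[("stop",[.624,.0645,-.018],0),("board",[.571,-.2075,.287],0),("whetstone",[.5178,-.4215,1.525],0)]
overlay(D["top"],it,"pics/o1.png",(140,160,410,280),2.9)
overlay(D["top"],it,"pics/o1b.png",(140,165,300,280),5)
overlay(D["scene"],it,"pics/o2.png",(160,140,420,380),2.5)
E
```

```text
(no output)
```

View pics/o1b.png

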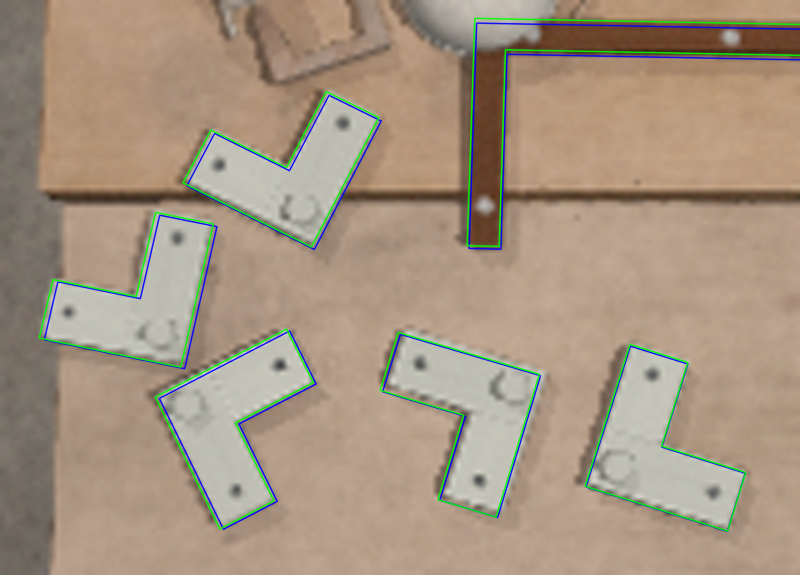

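View pics/o2.png

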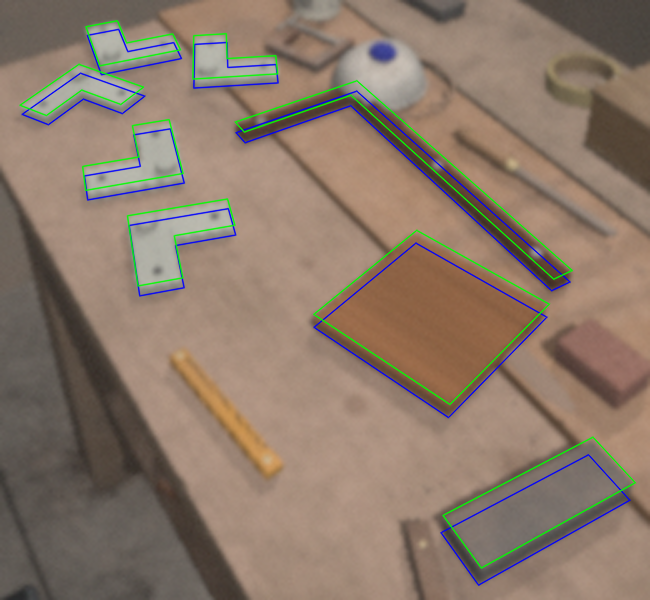

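View pics/o1.png

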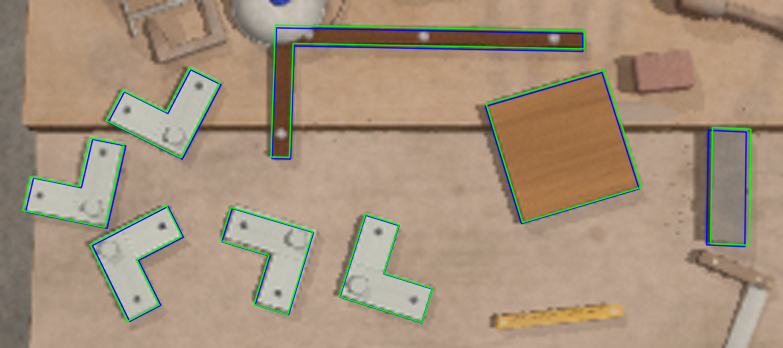

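```bash
cat >> h.py <<'E'
def tool():
    s=bot.read_state(); M=R.from_quat(s["eef_rot"]).as_matrix(); return s,s["ee_pos"],np.arctan2(M[1,0],M[0,0]),M
def go(x,y,z,deg,flip=True):
    """deltas from the measured pose to TCP (x,y,z), jaw axis at deg (mod 180), tool down"""
    s,p,th,M=tool(); t=np.radians(deg)
    d=(t-th+np.pi)%(2*np.pi)-np.pi
    if flip:
        q6=s["qpos"][5]; q1t=np.arctan2(y,x)
        c=[t+k*np.pi for k in range(-3,4)]; t=min(c,key=lambda a:abs(q1t-a)); d=t-th
    Mt=np.array([[np.cos(t),np.sin(t),0],[np.sin(t),-np.cos(t),0],[0,0,-1]])
    rv=R.from_matrix(M.T@Mt).as_rotvec(); sh=M.T@(np.array([x,y,z])-p)*100
    print("rot",np.round(rv,3),"shift cm",np.round(sh,2),"| now",np.round(p,4),"deg",round(np.degrees(th),1),"F",np.round(s["contact_force"],1),"w",round(s["width"],3),"t",round(s["time_s"],2),"rows",max(np.linalg.norm(sh)/4.17,np.linalg.norm(rv)/.125).round(1))
E
python3 - <<'E'
from h import *
import pickle
D=pickle.load(open("D.pkl","rb"));T=D["top"];S=D["scene"]
SH["brick"]=(rect(.048,.075),.03); SH["brick"]
a=onplane(T,[368,184],.03)
p,f=fit([(n,D[n["name"],"brick_rub"][0]["mask"].astype(float)) for n in (T,S)],"brick",[a[0],a[1],1.5])
print(p,f,world(p,SH["brick"][0]))
for u in ((181,165),):
    print(onplane(T,u,0))
go(.600,-.315,.25,16.4)
E
```

```text
[ 0.66656983 -0.33950453  0.13516456  0.        ] 0.29046651460170847 [[ 0.64784198 -0.37989658]
 [ 0.69540418 -0.37342842]
 [ 0.68529768 -0.29911248]
 [ 0.63773548 -0.30558064]]
[0.74644018 0.37450927 0.        ]
rot [0.    0.    0.939] shift cm [-76.8   67.12   5.28] | now [0.2288 0.635  0.3027] deg 70.2 F [0.4 0.2 0.5] w 1.001 t 1.4 rows 24.5
```

```bash
python3 - <<'E'
from h import *
go(.584,-.303,.2,16.4)
E
```

```text
rot [0.    0.    0.939] shift cm [-76.21  65.21  10.28] | now [0.2288 0.635  0.3027] deg 70.2 F [0.4 0.2 0.5] w 1.001 t 1.4 rows 24.2
```

Request:
{"method": "drive_tool", "body": {
  "deltas": [
    [0,0,0.94,-76.2,65.2,10.3,0.45],
    [0,0,0.94,-76.2,65.2,10.3,0.45],
    [0,0,0.94,-76.2,65.2,10.3,0.45],
    [0,0,0.94,-76.2,65.2,10.3,0.45],
    [0,0,0.94,-76.2,65.2,10.3,0.45],
    [0,0,0.94,-76.2,65.2,10.3,0.45],
    [0,0,0.94,-76.2,65.2,10.3,0.45],
    [0,0,0.94,-76.2,65.2,10.3,0.45],
    [0,0,0.94,-76.2,65.2,10.3,0.45],
    [0,0,0.94,-76.2,65.2,10.3,0.45],
    [0,0,0.94,-76.2,65.2,10.3,0.45],
    [0,0,0.94,-76.2,65.2,10.3,0.45]
  ]
}}

```text
time_s: 2.4
ee_pos: [0.405, 0.168, 0.2518]
eef_rot: [0.99, 0.142, 0.001, -0.0]
contact_force: [1.6, 0.4, 0.6]
width: 0.448
```

```bash
python3 - <<'E'
from h import *
go(.584,-.303,.2,16.4)
E
```

```text
rot [-0.    -0.001 -0.001] shift cm [ 3.91 50.23  5.19] | now [0.405  0.168  0.2518] deg 16.3 F [1.6 0.4 0.6] w 0.448 t 2.4 rows 12.1
```

Request:
{"method": "drive_tool", "body": {
  "deltas": [
    [0,0,0,3.9,48,5,0.45],
    [0,0,0,3.9,48,5,0.45],
    [0,0,0,3.9,48,5,0.45],
    [0,0,0,3.9,48,5,0.45],
    [0,0,0,3.9,48,5,0.45],
    [0,0,0,3.9,48,5,0.45],
    [0,0,0,3.9,48,5,0.45],
    [0,0,0,3.9,48,5,0.45],
    [0,0,0,3.9,48,5,0.45],
    [0,0,0,3.9,48,5,0.45],
    [0,0,0,3.9,48,5,0.45],
    [0,0,0,3.9,48,5,0.45]
  ]
}}

```text
time_s: 3.4
ee_pos: [0.5778, -0.2832, 0.2008]
eef_rot: [0.99, 0.141, -0.0, 0.0]
contact_force: [-0.6, -0.5, 0.9]
width: 0.45
```

```bash
python3 - <<'E'
from h import *
go(.584,-.303,.089,16.4)
E
```

```text
rot [ 0.     0.    -0.003] shift cm [ 0.05  2.07 11.18] | now [ 0.5778 -0.2832  0.2008] deg 16.2 F [-0.6 -0.5  0.9] w 0.45 t 3.4 rows 2.7
```

Request:
{"method": "drive_tool", "body": {
  "deltas": [
    [0,0,0,0,2.1,1,0.45],
    [0,0,0,0,2.1,4,0.45],
    [0,0,0,0,2.1,7,0.45],
    [0,0,0,0,2.1,9.5,0.45],
    [0,0,0,0,2.1,11.1,0.45],
    [0,0,0,0,2.1,11.1,0.45]
  ]
}}

```text
time_s: 3.9
ee_pos: [0.5819, -0.2992, 0.0866]
eef_rot: [0.99, 0.142, -0.002, -0.002]
contact_force: [-0.7, -0.6, -0.4]
width: 0.451
```

```bash
python3 - <<'E'
from h import *
for n,b,k in (("top",(280,150,420,260),5.5),("scene",(270,180,430,320),4)):
    c=cam(n); overlay(c,[("board",[.571,-.2075,.287],0)],f"pics/p1{n}.png",b,k)
go(.584,-.303,.089,16.4)
E
```

```text
rot [-0.     0.    -0.001] shift cm [-0.01  0.31  0.2 ] | now [ 0.5833 -0.3     0.091 ] deg 16.3 F [-0.7  0.  -0.1] w 0.451 t 4.0 rows 0.1
```

View pics/p1scene.png

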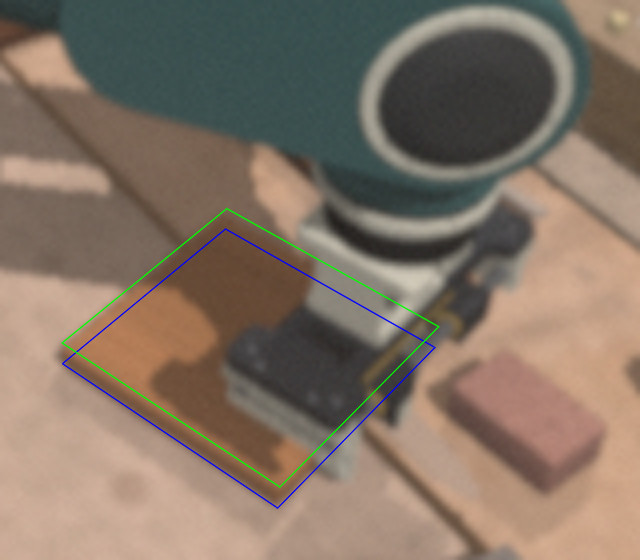

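Request:
{"method": "drive_tool", "body": {
  "deltas": [
    [0,0,0,0,-0.5,0.2,0.45],
    [0,0,0,0,-1.0,0.2,0.45],
    [0,0,0,0,-1.7,0.2,0.45],
    [0,0,0.02,0.2,-2.7,0.2,0.45],
    [0,0,0.05,0.5,-3.8,0.2,0.45],
    [0,0,0.09,0.8,-5.0,0.2,0.45],
    [0,0,0.13,1.2,-6.3,0.2,0.45],
    [0,0,0.17,1.6,-7.6,0.2,0.45],
    [0,0,0.21,2.0,-8.9,0.2,0.45],
    [0,0,0.25,2.4,-10.2,0.2,0.45],
    [0,0,0.28,2.7,-11.5,0.2,0.45],
    [0,0,0.3,2.9,-12.7,0.2,0.45]
  ]
}}

```text
time_s: 5.0
ee_pos: [0.5752, -0.1688, 0.0897]
eef_rot: [1.0, -0.008, 0.0, 0.0]
contact_force: [0.7, -2.1, 0.7]
width: 0.449
```

```bash
python3 - <<'E'
from h import *
for n,b,k in (("top",(200,150,400,290),4),("scene",(230,130,430,330),3)):
    c=cam(n); overlay(c,[("stop",[.624,.0645,-.018],0)],f"pics/p2{n}.png",b,k)
    d=bot.silhouettes(n,"board"); print([(x["conf"],x["box"]) for x in d])
go(.575,-.17,.089,-1)
E
```

```text
[(0.57, [278.0, 183.4, 321.0, 227.2]), (0.3, [145.5, 209.6, 183.0, 238.1])]
[]
rot [ 0.    -0.001  0.004] shift cm [-0.03  0.04  0.02] | now [ 0.5753 -0.1696  0.0892] deg -0.8 F [-0.4 -0.2  0.4] w 0.453 t 5.2 rows 0.0
```

View pics/p2top.png

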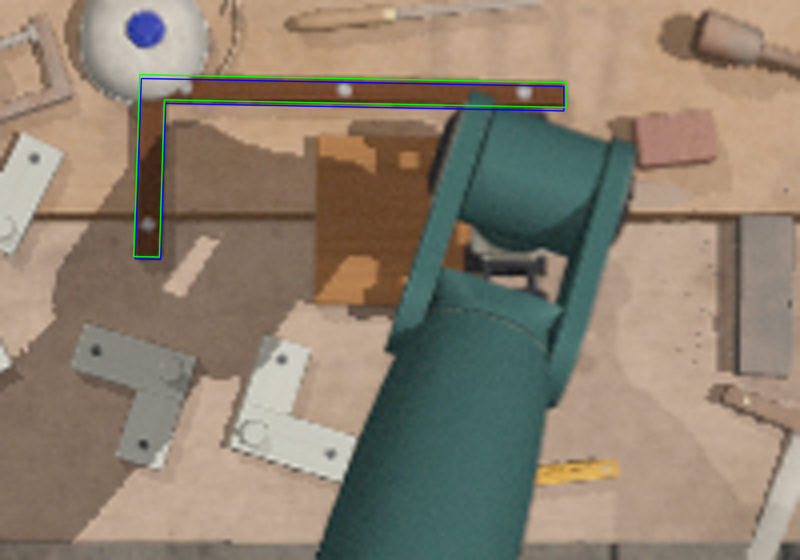

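View pics/p2scene.png

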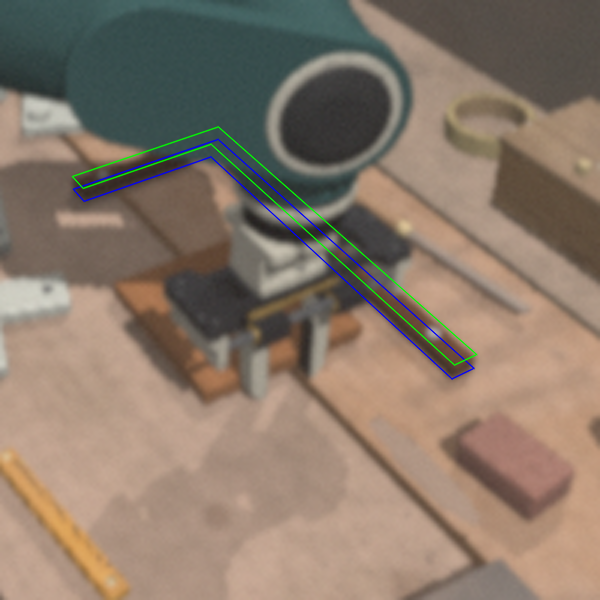

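Request:
{"method": "drive_tool", "body": {
  "deltas": [
    [0,0,0,0,1,0,0.45],
    [0,0,0,0,2,0,0.45],
    [0,0,0,0,2,-3,0.45],
    [0,0,0,0,2,-6,0.45],
    [0,0,0,0,2,-6,0.45]
  ]
}}

```text
time_s: 5.62
ee_pos: [0.5766, -0.1922, 0.1545]
eef_rot: [1.0, -0.008, 0.003, 0.001]
contact_force: [0.1, 0.1, 1.1]
width: 0.451
```

```bash
python3 - <<'E'
from h import *
go(.49,-.082,.14,89)
E
```

```text
rot [-0.003 -0.007  1.572] shift cm [ -8.84 -10.88   1.37] | now [ 0.5766 -0.1922  0.1545] deg -0.9 F [0.1 0.1 1.1] w 0.451 t 5.62 rows 12.6
```

Request:
{"method": "drive_tool", "body": {
  "deltas": [
    [0,0,1.57,-8.8,-11,1.2,0.8],
    [0,0,1.57,-8.8,-11,1.2,0.8],
    [0,0,1.57,-8.8,-11,1.2,0.8],
    [0,0,1.57,-8.8,-11,1.2,0.8],
    [0,0,1.57,-8.8,-11,1.2,0.8],
    [0,0,1.57,-8.8,-11,1.2,0.8],
    [0,0,1.57,-8.8,-11,1.2,0.8],
    [0,0,1.57,-8.8,-11,1.2,0.8],
    [0,0,1.57,-8.8,-11,1.2,0.8],
    [0,0,1.57,-8.8,-11,1.2,0.8],
    [0,0,1.57,-8.8,-11,1.2,0.8],
    [0,0,1.57,-8.8,-11,1.2,0.8]
  ]
}}

```text
time_s: 6.62
ee_pos: [0.4889, -0.0798, 0.1367]
eef_rot: [0.724, -0.69, 0.0, 0.0]
contact_force: [0.4, 0.3, -0.4]
width: 0.8
```

```bash
python3 - <<'E'
from h import *
go(.49,-.082,.089,89)
for n,b,k in (("top",(200,150,400,290),4),("scene",(230,130,430,330),3)):
    c=cam(n); overlay(c,[("stop",[.624,.0645,-.018],0)],f"pics/p3{n}.png",b,k)
E
```

```text
rot [-0.    -0.     0.066] shift cm [ 0.22 -0.1   4.77] | now [ 0.4889 -0.0798  0.1367] deg -87.2 F [ 0.4  0.3 -0.4] w 0.8 t 6.62 rows 1.1
```

View pics/p3top.png

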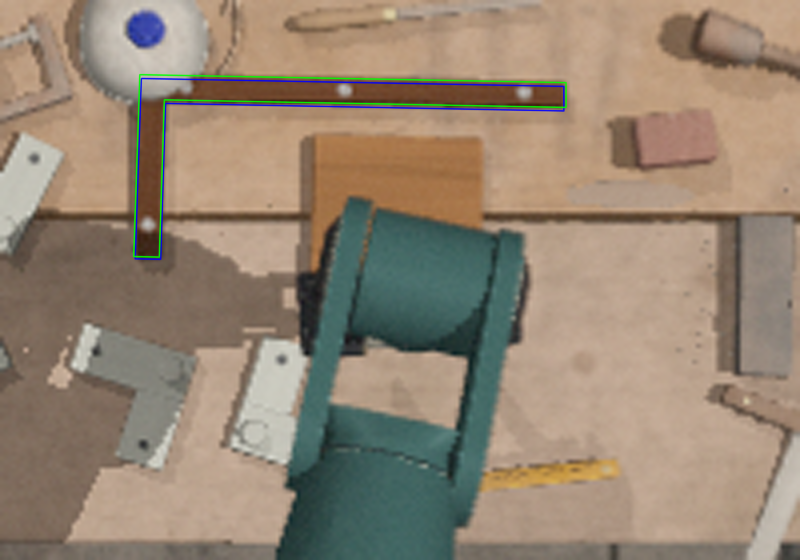

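Request:
{"method": "drive_tool", "body": {
  "deltas": [
    [0,0,0.066,0.2,0,2,0.8],
    [0,0,0.066,0.2,0,4,0.8],
    [0,0,0.066,0.2,0,4.7,0.8],
    [0,0,0.066,0.2,0,4.7,0.8],
    [0,0,0.066,0.2,-0.7,4.7,0.8],
    [0,0,0.066,0.2,-1.4,4.7,0.8],
    [0,0,0.066,0.2,-2,4.7,0.8],
    [0,0,0.066,0.2,-2.6,4.7,0.8],
    [0,0,0.066,0.2,-3.2,4.7,0.8],
    [0,0,0.066,0.2,-3.6,4.7,0.8],
    [0,0,0.066,0.2,-3.9,4.7,0.8],
    [0,0,0.066,0.2,-4.1,4.7,0.8]
  ]
}}

```text
time_s: 7.72
ee_pos: [0.5301, -0.0782, 0.0897]
eef_rot: [-0.704, 0.711, 0.0, -0.0]
contact_force: [-4.5, 0.5, 3.3]
width: 0.8
```

```bash
python3 - <<'E'
from h import *
go(.534,-.082,.089,89)
for n,b,k in (("top",(200,150,400,290),4),("scene",(230,130,430,330),3)):
    c=cam(n); overlay(c,[("stop",[.624,.0645,-.018],0)],f"pics/p4{n}.png",b,k)
E
```

```text
rot [0.    0.    0.007] shift cm [ 0.37 -0.39  0.07] | now [ 0.5301 -0.0782  0.0897] deg -90.6 F [-4.5  0.5  3.3] w 0.8 t 7.72 rows 0.1
```

View pics/p4top.png

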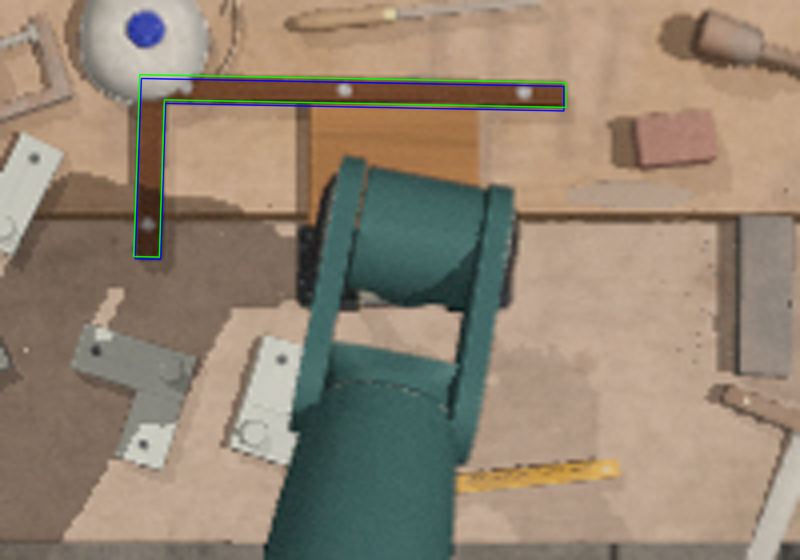

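Request:
{"method": "drive_tool", "body": {
  "deltas": [
    [0,0,0,0,-0.15,0,0.8],
    [0,0,0,0,-0.3,0,0.8],
    [0,0,0,0,-0.3,0,0.8]
  ]
}}

```text
time_s: 8.07
ee_pos: [0.5313, -0.0782, 0.0896]
eef_rot: [-0.703, 0.711, 0.002, -0.002]
contact_force: [-22.0, 1.1, 15.0]
width: 0.801
```

Request:
{"method": "drive_tool", "body": {
  "deltas": [
    [0,0,0,0,-0.1,0,0.8],
    [0,0,0,0,-0.2,0,0.8],
    [0,0,0,0,-0.2,0,0.8]
  ]
}}

```text
time_s: 8.32
ee_pos: [0.5319, -0.0782, 0.0896]
eef_rot: [-0.703, 0.711, 0.004, -0.003]
contact_force: [-41.5, 2.3, 29.4]
width: 0.796
```

Request:
{"method": "drive_tool", "body": {
  "deltas": [
    [0,0,0,0,1,0,0.8],
    [0,0,0,0,2,0,0.8],
    [0,0,0,0,2,-3,0.8],
    [0,0,0,0,2,-6,0.8],
    [0,0,0,0,2,-6,0.8]
  ]
}}

```text
time_s: 8.73
ee_pos: [0.5161, -0.0785, 0.1553]
eef_rot: [-0.703, 0.711, -0.003, 0.002]
contact_force: [1.0, -0.1, 2.2]
width: 0.799
```

```bash
python3 - <<'E'
from h import *
go(.605,-.2,.145,-1)
E
```

```text
rot [-0.005 -0.007 -1.564] shift cm [12.06 -9.    1.11] | now [ 0.5161 -0.0785  0.1553] deg -90.6 F [ 1.  -0.1  2.2] w 0.799 t 8.73 rows 12.5
```

Request:
{"method": "drive_tool", "body": {
  "deltas": [
    [0,0,-1.56,12,-9,1,0.8],
    [0,0,-1.56,12,-9,1,0.8],
    [0,0,-1.56,12,-9,1,0.8],
    [0,0,-1.56,12,-9,1,0.8],
    [0,0,-1.56,12,-9,1,0.8],
    [0,0,-1.56,12,-9,1,0.8],
    [0,0,-1.56,12,-9,1,0.8],
    [0,0,-1.56,12,-9,1,0.8],
    [0,0,-1.56,12,-9,1,0.8],
    [0,0,-1.56,12,-9,1,0.8],
    [0,0,-1.56,12,-9,1,0.8],
    [0,0,-1.56,12,-9,1,0.8]
  ]
}}

```text
time_s: 9.73
ee_pos: [0.6034, -0.1991, 0.1396]
eef_rot: [0.999, -0.037, 0.0, 0.0]
contact_force: [0.2, 0.1, -0.1]
width: 0.796
```

```bash
python3 - <<'E'
from h import *
go(.605,-.2,.089,-1)
for n,b,k in (("top",(200,150,400,290),4),("scene",(230,130,430,330),3)):
    c=cam(n); overlay(c,[("stop",[.624,.0645,-.018],0)],f"pics/p5{n}.png",b,k)
E
```

```text
rot [ 0.    -0.001 -0.057] shift cm [0.16 0.08 5.06] | now [ 0.6034 -0.1991  0.1396] deg -4.3 F [ 0.2  0.1 -0.1] w 0.796 t 9.73 rows 1.2
```

View pics/p5top.png

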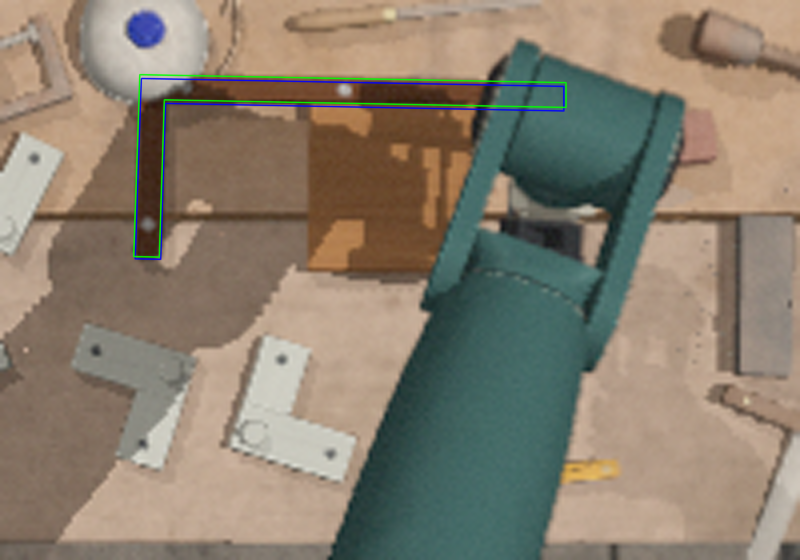

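Request:
{"method": "drive_tool", "body": {
  "deltas": [
    [0,0,-0.057,0.2,0,2,0.8],
    [0,0,-0.057,0.2,0,4,0.8],
    [0,0,-0.057,0.2,0,5,0.8],
    [0,0,-0.057,0.2,0,5,0.8],
    [0,0,-0.057,0.1,-1.2,5,0.8],
    [0,0,-0.057,0,-2.5,5,0.8],
    [0,0,-0.057,0,-3.8,5,0.8],
    [0,0,-0.057,-0.1,-5.1,5,0.8],
    [0,0,-0.057,-0.2,-6.4,5,0.8],
    [0,0,-0.057,-0.3,-7.7,5,0.8],
    [0,0,-0.057,-0.3,-9,5,0.8],
    [0,0,-0.057,-0.4,-10.3,5,0.8]
  ]
}}

```text
time_s: 10.83
ee_pos: [0.608, -0.0947, 0.0906]
eef_rot: [1.0, -0.012, 0.0, 0.001]
contact_force: [-3.0, -5.9, 2.9]
width: 0.802
```

```bash
python3 - <<'E'
from h import *
go(.608,-.03,.089,-1)
E
```

```text
rot [ 0.001 -0.001 -0.006] shift cm [-0.16 -6.47  0.16] | now [ 0.608  -0.0947  0.0906] deg -1.4 F [-3.  -5.9  2.9] w 0.802 t 10.83 rows 1.6
```

Request:
{"method": "drive_tool", "body": {
  "deltas": [
    [0,0,0,0,-0.8,0.1,0.8],
    [0,0,0,0,-1.7,0.1,0.8],
    [0,0,0,0,-2.6,0.1,0.8],
    [0,0,0,0,-3.5,0.1,0.8],
    [0,0,0,0,-4.3,0.1,0.8],
    [0,0,0,0,-5,0.1,0.8],
    [0,0,0,0,-5.6,0.1,0.8],
    [0,0,0,0,-6,0.1,0.8],
    [0,0,0,0,-6.2,0.1,0.8]
  ]
}}

```text
time_s: 11.58
ee_pos: [0.6095, -0.0334, 0.0891]
eef_rot: [1.0, -0.012, 0.0, 0.0]
contact_force: [-0.0, -4.7, 3.6]
width: 0.802
```

Request:
{"method": "drive_tool", "body": {
  "deltas": [
    [0,0,0,0,-0.15,0,0.8],
    [0,0,0,0,-0.3,0,0.8],
    [0,0,0,0,-0.4,0,0.8]
  ]
}}

```text
time_s: 11.83
ee_pos: [0.6095, -0.0301, 0.0888]
eef_rot: [1.0, -0.012, 0.0, 0.0]
contact_force: [-0.4, -5.2, 3.6]
width: 0.802
```

Request:
{"method": "drive_tool", "body": {
  "deltas": [
    [0,0,0,0,-0.15,0,0.8],
    [0,0,0,0,-0.3,0,0.8],
    [0,0,0,0,-0.3,0,0.8]
  ]
}}

```text
time_s: 12.08
ee_pos: [0.6096, -0.027, 0.0887]
eef_rot: [1.0, -0.012, 0.0, -0.0]
contact_force: [-0.6, -3.8, 3.0]
width: 0.801
```

Request:
{"method": "drive_tool", "body": {
  "deltas": [
    [0,0,0,0,-0.15,0,0.8],
    [0,0,0,0,-0.3,0,0.8],
    [0,0,0,0,-0.3,0,0.8]
  ]
}}

```text
time_s: 12.33
ee_pos: [0.6097, -0.0255, 0.0887]
eef_rot: [1.0, -0.012, 0.0, 0.002]
contact_force: [1.3, -17.9, 3.0]
width: 0.798
```

```bash
python3 - <<'E'
from h import *
go(.608,-.024,.089,-1)
for n,b,k in (("top",(200,150,400,290),4),("scene",(230,130,430,330),3)):
    c=cam(n); overlay(c,[("stop",[.624,.0645,-.018],0)],f"pics/p6{n}.png",b,k)
E
```

```text
rot [ 0.003 -0.    -0.006] shift cm [-0.17 -0.15 -0.03] | now [ 0.6097 -0.0255  0.0887] deg -1.4 F [  1.3 -17.9   3. ] w 0.798 t 12.33 rows 0.1
```

View pics/p6top.png

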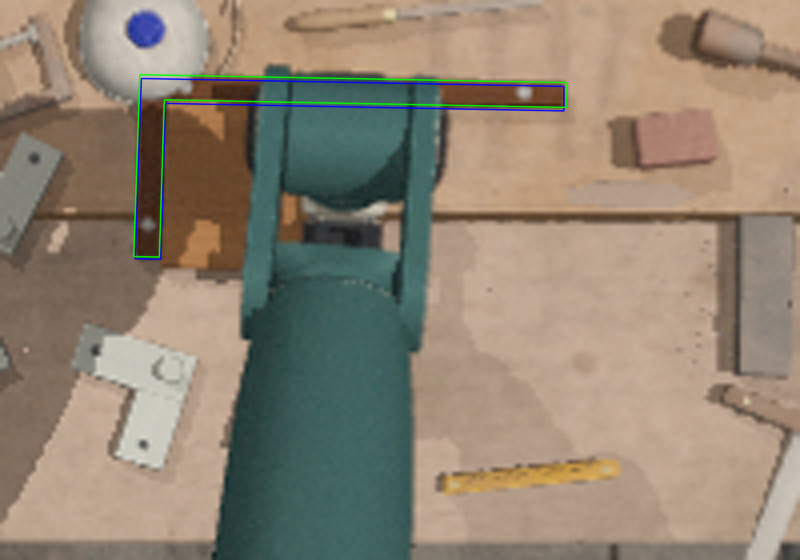

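Request:
{"method": "drive_tool", "body": {
  "deltas": [
    [0,0,0,0,1,0,0.8],
    [0,0,0,0,2,0,0.8],
    [0,0,0,0,2,-3,0.8],
    [0,0,0,0,2,-6,0.8],
    [0,0,0,0,2,-6,0.8]
  ]
}}

```text
time_s: 12.85
ee_pos: [0.6107, -0.0447, 0.1543]
eef_rot: [1.0, -0.012, 0.003, -0.0]
contact_force: [0.2, -0.6, 1.1]
width: 0.8
```

```bash
python3 - <<'E'
from h import *
go(.51,.062,.145,89,)
E
```

```text
rot [ 0.005 -0.005 -1.578] shift cm [-10.33 -10.42   0.86] | now [ 0.6107 -0.0447  0.1543] deg -1.4 F [ 0.2 -0.6  1.1] w 0.8 t 12.85 rows 12.6
```

Request:
{"method": "drive_tool", "body": {
  "deltas": [
    [0,0,-1.58,-10.3,-10.4,0.7,0.8],
    [0,0,-1.58,-10.3,-10.4,0.7,0.8],
    [0,0,-1.58,-10.3,-10.4,0.7,0.8],
    [0,0,-1.58,-10.3,-10.4,0.7,0.8],
    [0,0,-1.58,-10.3,-10.4,0.7,0.8],
    [0,0,-1.58,-10.3,-10.4,0.7,0.8],
    [0,0,-1.58,-10.3,-10.4,0.7,0.8],
    [0,0,-1.58,-10.3,-10.4,0.7,0.8],
    [0,0,-1.58,-10.3,-10.4,0.7,0.8],
    [0,0,-1.58,-10.3,-10.4,0.7,0.8],
    [0,0,-1.58,-10.3,-10.4,0.7,0.8],
    [0,0,-1.58,-10.3,-10.4,0.7,0.8]
  ]
}}

```text
time_s: 13.85
ee_pos: [0.5086, 0.0622, 0.1414]
eef_rot: [0.738, 0.675, 0.0, -0.0]
contact_force: [0.4, 0.4, 0.0]
width: 0.798
```

```bash
python3 - <<'E'
from h import *
go(.51,.062,.089,89,)
E
```

```text
rot [-0.    -0.001 -0.071] shift cm [-0.01  0.15  5.24] | now [0.5086 0.0622 0.1414] deg 84.9 F [0.4 0.4 0. ] w 0.798 t 13.85 rows 1.3
```

Request:
{"method": "drive_tool", "body": {
  "deltas": [
    [0,0,-0.071,0,0,2,0.8],
    [0,0,-0.071,0,0,4,0.8],
    [0,0,-0.071,0,0,5.2,0.8],
    [0,0,-0.071,0,0,5.2,0.8],
    [0,0,-0.071,0,0.6,5.2,0.8],
    [0,0,-0.071,0,1.1,5.2,0.8],
    [0,0,-0.071,0,1.5,5.2,0.8],
    [0,0,-0.071,0,1.9,5.2,0.8],
    [0,0,-0.071,0,2.2,5.2,0.8],
    [0,0,-0.071,0,2.2,5.2,0.8]
  ]
}}

```text
time_s: 14.68
ee_pos: [0.5312, 0.0602, 0.09]
eef_rot: [0.716, 0.699, 0.0, 0.0]
contact_force: [0.1, 0.7, 0.3]
width: 0.801
```

Request:
{"method": "drive_tool", "body": {
  "deltas": [
    [0,0,0,0,0.15,0,0.8],
    [0,0,0,0,0.3,0,0.8],
    [0,0,0,0,0.3,0,0.8]
  ]
}}

```text
time_s: 14.93
ee_pos: [0.5331, 0.0602, 0.0897]
eef_rot: [0.715, 0.699, -0.001, -0.001]
contact_force: [-6.6, -1.0, 4.8]
width: 0.799
```

Request:
{"method": "drive_tool", "body": {
  "deltas": [
    [0,0,0,0,0.1,0,0.8],
    [0,0,0,0,0.2,0,0.8],
    [0,0,0,0,0.2,0,0.8]
  ]
}}

```text
time_s: 15.18
ee_pos: [0.5338, 0.0602, 0.0896]
eef_rot: [0.715, 0.699, -0.002, -0.002]
contact_force: [-25.0, -1.8, 17.3]
width: 0.799
```

Request:
{"method": "drive_tool", "body": {
  "deltas": [
    [0,0,0,0,-1,0,0.8],
    [0,0,0,0,-2.5,0,0.8],
    [0,0,0,0,-4,-3,0.8],
    [0,0,0,0,-8,-6,0.8],
    [0,0,0,0,-12,-8,0.8],
    [0,0,0,0,-14,-10,0.8],
    [0,0,0,0,-14,-12,0.8]
  ]
}}

```text
time_s: 15.77
ee_pos: [0.3919, 0.0636, 0.2117]
eef_rot: [0.715, 0.699, 0.001, 0.001]
contact_force: [-0.8, 0.2, 0.5]
width: 0.798
```

```bash
cat >> h.py <<'E'
def nearmask(n,kind,name,p,z0):
    c=cam(n); r=render(c,p,kind,z0)>.5; best=(0,None)
    for q in bot.silhouettes(n,name):
        i=(q["mask"]&r).sum()/(q["mask"]|r).sum()
        if i>best[0]: best=(i,q["mask"])
    return c,best
def measure(kind,name,p,z0=0.,cams=("top","scene"),mini=.4):
    obs=[]
    for n in cams:
        c,(i,m)=nearmask(n,kind,name,p,z0)
        if i>mini:
            obs.append((c,m.astype(float))); 
            print("  ",name,n,"iou",round(i,2),*[np.round(a,4) for a in fit([obs[-1]],kind,p,z0)])
        else: print("  ",name,n,"no (iou",round(i,2),")")
    if len(obs)==2: return fit(obs,kind,p,z0)
E
python3 - <<'E'
from h import *
s=measure("stop","stop",[.624,.0645,-.018]); print("stop",s)
b=measure("board","board",[.624,.0645,-.018]); print("board",b)
it=[("stop",[.624,.0645,-.018],0),("board",[.624,.0645,-.018],0)]
overlay(cam("top"),it,"pics/p7t.png",(220,160,350,250),6)
overlay(cam("scene"),it,"pics/p7s.png",(240,160,400,280),5)
go(.5,.06,.2,89)
E
```

```text
stop top iou 0.81 [ 0.6264  0.0635 -0.0191  0.    ] 0.1786
   stop scene iou 0.72 [ 0.6258  0.0643 -0.0283  0.    ] 0.373
stop (array([ 0.62665046,  0.06377742, -0.03000257,  0.        ]), np.float64(0.5836657614066445))
   board top no (iou 0 )
   board scene iou 0.96 [ 0.6215  0.0642 -0.0092  0.    ] 0.0332
board None
rot [-0.002  0.    -0.006] shift cm [-0.1  10.45  0.85] | now [0.3956 0.0634 0.2087] deg 88.6 F [0.5 1.  0.1] w 0.804 t 16.27 rows 2.5
```

View pics/p7t.png

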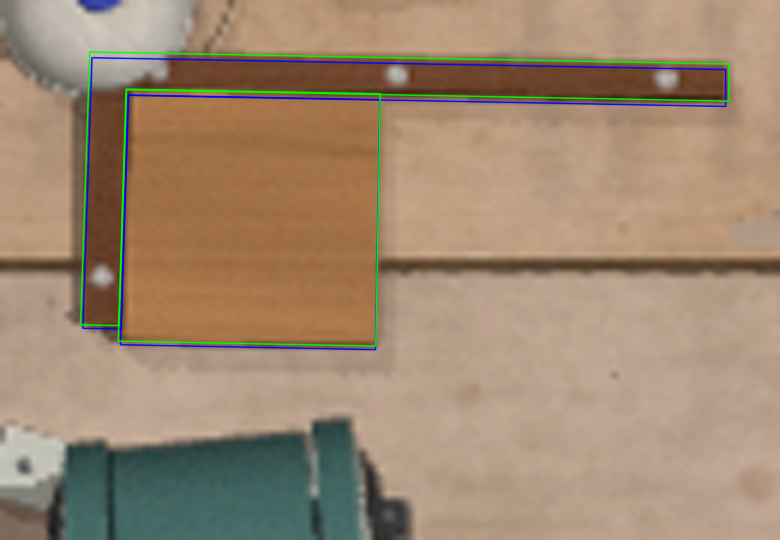

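View pics/p7s.png

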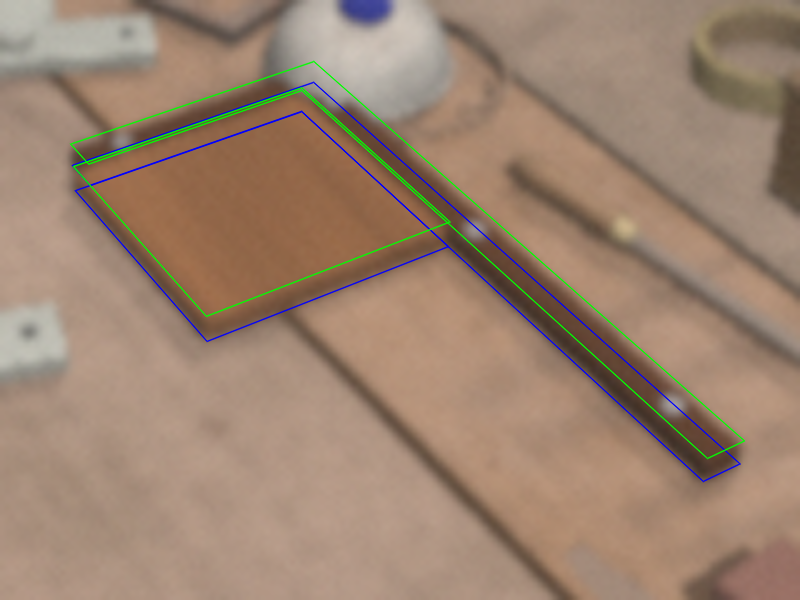

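```bash
cat >> h.py <<'E'
G=np.array([[.005,-.0325]])
def grip_at(p): return world(np.asarray(p),G)[0]
def goabs(x,y,z,deg): go2(x,y,z,deg)
def go2(x,y,z,deg):
    s,p,th,M=tool(); t=np.radians(deg); d=(t-th+np.pi)%(2*np.pi)-np.pi
    Mt=np.array([[np.cos(t),np.sin(t),0],[np.sin(t),-np.cos(t),0],[0,0,-1]])
    rv=R.from_matrix(M.T@Mt).as_rotvec(); sh=M.T@(np.array([x,y,z])-p)*100
    q6=np.arctan2(y,x)-(th+d)
    print("rot",np.round(rv,3),"shift cm",np.round(sh,2),"| now",np.round(p,4),"deg",round(np.degrees(th),1),"F",np.round(s["contact_force"],1),"w",round(s["width"],3),"t",round(s["time_s"],2),"q6now",round(s["qpos"][5],2),"then",round(q6,2))
E
python3 - <<'E'
from h import *
import pickle
pl=pickle.load(open("pl.pkl","rb"))
T=cam("top");S=cam("scene")
# ball height: triangulate blue knob
o1,d1=ray(T,(237,157)); o2,d2=ray(S,(313,161))
A=np.c_[d1,-d2]; k=np.linalg.lstsq(A,o2-o1,rcond=None)[0]; print("knob",o1+k[0]*d1,o2+k[1]*d2)
for i,p in enumerate(pl): print(i+1,np.round(p[:3],4),"grip",np.round(grip_at(p),4))
go2(*grip_at(pl[3]),.18,73.7-90)
E
```

```text
knob [0.76420189 0.1544518  0.0518223 ] [0.7624532  0.15541417 0.0514564 ]
1 [ 0.6287  0.3119 -0.4584] grip [0.6188 0.2806]
2 [ 0.529   0.4263 -0.1955] grip [0.5276 0.3934]
3 [0.4188 0.3273 3.6249] grip [0.3993 0.3537]
4 [0.4226 0.1831 1.2861] grip [0.4552 0.1788]
5 [0.4134 0.0115 4.4114] grip [0.3809 0.0163]
rot [-1.000e-03  1.000e-03  1.831e+00] shift cm [11.68  5.68  2.9 ] | now [0.3956 0.0635 0.209 ] deg 88.6 F [-0.4  0.2 -0.1] w 0.797 t 16.37 q6now -1.45 then 0.66
```

```bash
python3 - <<'E'
from h import *
import pickle
pl=pickle.load(open("pl.pkl","rb"))
go2(*grip_at(pl[3]),.15,73.7+90)
E
```

```text
rot [-1.00e-03 -1.00e-03 -1.31e+00] shift cm [11.68  5.69  5.9 ] | now [0.3956 0.0635 0.209 ] deg 88.6 F [-0.4  0.2 -0.1] w 0.797 t 16.37 q6now -1.45 then -2.48
```

Request:
{"method": "drive_tool", "body": {
  "deltas": [
    [0,0,-1.31,11.7,5.7,5.9,0.75],
    [0,0,-1.31,11.7,5.7,5.9,0.75],
    [0,0,-1.31,11.7,5.7,5.9,0.75],
    [0,0,-1.31,11.7,5.7,5.9,0.75],
    [0,0,-1.31,11.7,5.7,5.9,0.75],
    [0,0,-1.31,11.7,5.7,5.9,0.75],
    [0,0,-1.31,11.7,5.7,5.9,0.75],
    [0,0,-1.31,11.7,5.7,5.9,0.75],
    [0,0,-1.31,11.7,5.7,5.9,0.75],
    [0,0,-1.31,11.7,5.7,5.9,0.75],
    [0,0,-1.31,11.7,5.7,5.9,0.75],
    [0,0,-1.31,11.7,5.7,5.9,0.75]
  ]
}}

```text
time_s: 17.37
ee_pos: [0.4554, 0.1791, 0.1503]
eef_rot: [0.14, 0.99, -0.0, -0.0]
contact_force: [0.9, -0.4, -0.0]
width: 0.746
```

```bash
python3 - <<'E'
from h import *
import pickle
pl=pickle.load(open("pl.pkl","rb"))
it=[("plate",pl[3][:3],0)]
overlay(cam("scene"),it,"pics/k1s.png",(160,130,320,270),4.5)
go2(*grip_at(pl[3]),.0865,73.7+90)
E
```

```text
rot [-0.    -0.    -0.001] shift cm [ 0.01 -0.03  6.39] | now [0.4554 0.1791 0.1504] deg 163.6 F [ 0.  -0.1 -0.5] w 0.748 t 17.42 q6now -2.53 then -2.48
```

View pics/k1s.png

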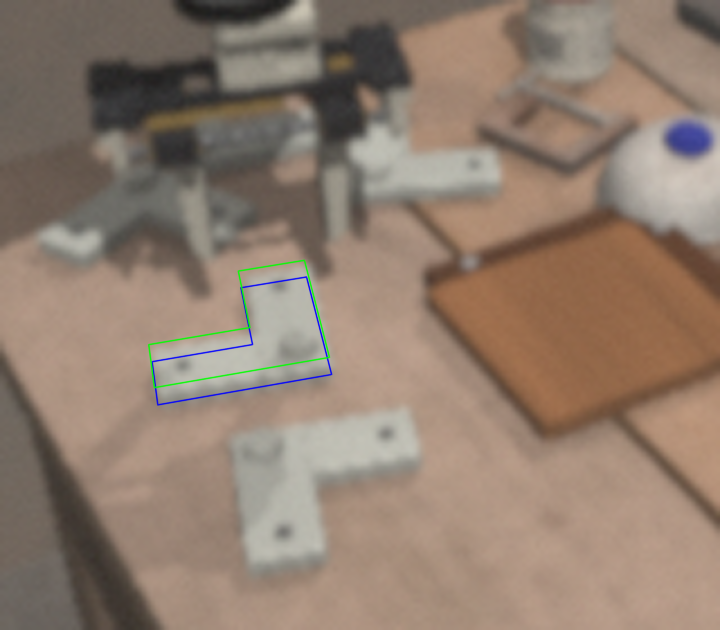

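Request:
{"method": "drive_tool", "body": {
  "deltas": [
    [0,0,0,0,0,2,0.75],
    [0,0,0,0,0,4,0.75],
    [0,0,0,0,0,5.3,0.75],
    [0,0,0,0,0,6,0.75],
    [0,0,0,0,0,6.3,0.75],
    [0,0,0,0,0,6.3,0.75],
    [0,0,0,0,0,6.3,0.3],
    [0,0,0,0,0,6.3,0.3],
    [0,0,0,0,0,6.3,0.3],
    [0,0,0,0,0,6.3,0.3]
  ],
  "grip_force": 40
}}

```text
time_s: 18.25
ee_pos: [0.4556, 0.1792, 0.0883]
eef_rot: [0.142, 0.99, 0.0, 0.001]
contact_force: [2.2, -0.1, 1.2]
width: 0.514
```

```bash
python3 - <<'E'
from h import *
B=[.622,.0635,-.015]
go2(*grip_at(B),.2,90-.9)
print(grip_at(B))
E
```

```text
rot [1.000e-03 0.000e+00 1.302e+00] shift cm [-20.58  -9.42 -11.16] | now [0.4556 0.1792 0.0883] deg 163.7 F [ 2.2 -0.1  1.2] w 0.514 t 18.25 q6now -2.53 then -1.51
[0.62651196 0.03092866]
```

Request:
{"method": "drive_tool", "body": {
  "deltas": [
    [0,0,0,0,0,0,0.3],
    [0,0,0,0,0,0,0.3]
  ]
}}

```text
time_s: 18.42
ee_pos: [0.4557, 0.1792, 0.0883]
eef_rot: [0.142, 0.99, 0.0, 0.001]
contact_force: [0.7, 0.9, 5.5]
width: 0.479
```

Request:
{"method": "drive_tool", "body": {
  "deltas": [
    [0,0,0,0,0,-1,0.3],
    [0,0,0,0,0,-3,0.3],
    [0,0,0,0,0,-5,0.3],
    [0,0,0.13,-2,-1,-6,0.3],
    [0,0,0.26,-4,-2,-6,0.3],
    [0,0,0.39,-6,-3,-6,0.3],
    [0,0,0.52,-8,-4,-6,0.3],
    [0,0,0.65,-10,-5,-6,0.3],
    [0,0,0.78,-12,-6,-6,0.3],
    [0,0,0.91,-14.5,-7,-6,0.3],
    [0,0,1.04,-17,-8,-6,0.3],
    [0,0,1.17,-19,-9,-6,0.3]
  ]
}}

```text
time_s: 19.42
ee_pos: [0.6134, 0.0383, 0.1479]
eef_rot: [0.65, 0.76, -0.0, -0.0]
contact_force: [0.6, 1.2, -2.6]
width: 0.479
```

```bash
python3 - <<'E'
from h import *
go2(.6265,.031,.135,90-.9)
E
```

```text
rot [-0.    -0.     0.171] shift cm [-0.92  1.18  1.29] | now [0.6134 0.0383 0.1479] deg 98.9 F [ 0.6  1.2 -2.6] w 0.479 t 19.42 q6now -1.7 then -1.51
```

Request:
{"method": "drive_tool", "body": {
  "deltas": [
    [0,0,0.1,-0.5,0.7,1,0.3],
    [0,0,0.171,-0.9,1.2,1.3,0.3],
    [0,0,0.171,-0.9,1.2,1.3,0.3],
    [0,0,0.171,-0.9,1.2,1.3,0.3]
  ]
}}

```text
time_s: 19.75
ee_pos: [0.6255, 0.0324, 0.1346]
eef_rot: [0.71, 0.704, -0.0, -0.0]
contact_force: [-0.2, -0.7, -2.4]
width: 0.481
```

```bash
python3 - <<'E'
from h import *
c=cam("scene"); s,p,th,M=tool(); 
# predicted plate
z=p[2]-.0883
a=th-np.pi/2; pl=np.r_[p[:2]-world([0,0,a],G)[0],a]
overlay(c,[("board",[.622,.0635,-.015],0),("plate",pl,z)],"pics/k2s.png",(230,130,380,270),5); print(pl,z)
overlay(cam("top"),[("board",[.622,.0635,-.015],0),("plate",pl,z)],"pics/k2t.png",(220,150,350,250),6)
go2(.6265,.031,.1065,90-.9)
E
```

```text
[ 0.62062155  0.06512425 -0.0069398 ] 0.046634711888910704
rot [ 0.    -0.     0.009] shift cm [-0.17  0.11  2.86] | now [0.6254 0.0327 0.1351] deg 89.6 F [-0.3  0.8 -3.2] w 0.481 t 19.85 q6now -1.55 then -1.51
```

View pics/k2s.png

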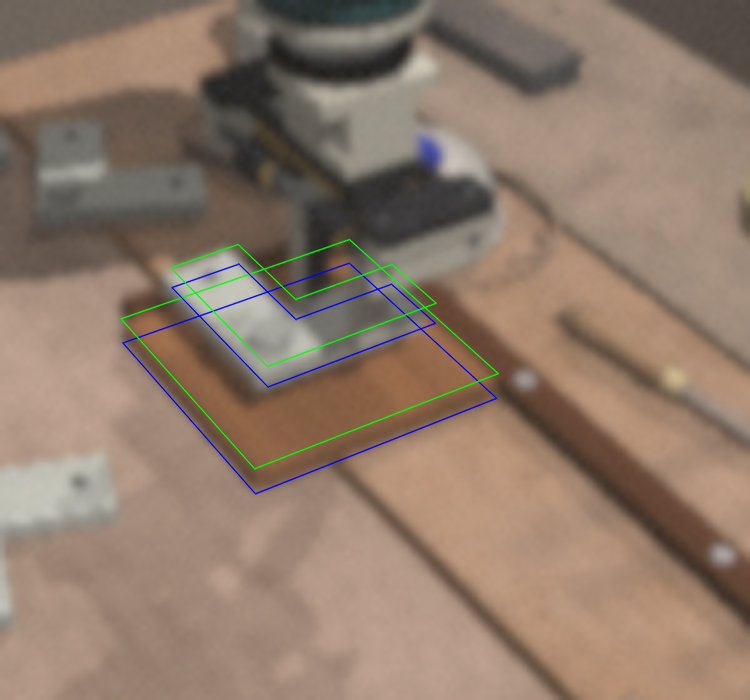

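View pics/k2t.png

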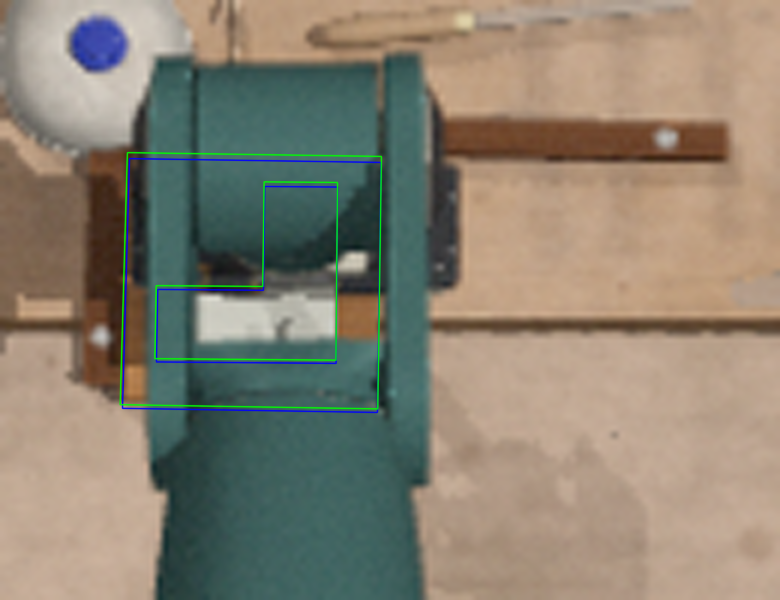

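Request:
{"method": "drive_tool", "body": {
  "deltas": [
    [0,0,0.009,-0.15,0.1,0.8,0.3],
    [0,0,0.009,-0.15,0.1,1.6,0.3],
    [0,0,0.009,-0.15,0.1,2.2,0.3],
    [0,0,0.009,-0.15,0.1,2.6,0.3],
    [0,0,0.009,-0.15,0.1,2.8,0.3],
    [0,0,0.009,-0.15,0.1,2.8,0.3]
  ]
}}

```text
time_s: 20.35
ee_pos: [0.6266, 0.031, 0.1065]
eef_rot: [0.714, 0.701, -0.0, -0.0]
contact_force: [0.3, -0.5, -1.6]
width: 0.473
```

Request:
{"method": "drive_tool", "body": {
  "deltas": [
    [0,0,0,0,0,0.05,0.3],
    [0,0,0,0,0,0.05,0.3],
    [0,0,0,0,0,0.05,0.52],
    [0,0,0,0,0,0.05,0.55],
    [0,0,0,0,0,0.05,0.72],
    [0,0,0,0,0,0.05,0.72],
    [0,0,0,0,0,0.05,0.72],
    [0,0,0,0,0,-1,0.72],
    [0,0,0,0,0,-3,0.72],
    [0,0,0,0,0,-6,0.72],
    [0,0,0,0,0,-8,0.72]
  ]
}}

```text
time_s: 21.27
ee_pos: [0.6269, 0.0309, 0.1897]
eef_rot: [0.714, 0.7, 0.001, 0.001]
contact_force: [1.2, 0.3, 1.9]
width: 0.72
```

```bash
python3 - <<'E'
from h import *
import pickle
pl=pickle.load(open("pl.pkl","rb"))
p=pl[4]; print(np.degrees(p[2]))
go2(*grip_at(p),.15,252.7-90)   # 162.7
E
```

```text
252.75588801844944
rot [ 1.000e-03  1.000e-03 -1.288e+00] shift cm [ -1.92 -24.58   3.94] | now [0.6269 0.0309 0.1897] deg 88.9 F [1.2 0.3 1.9] w 0.72 t 21.27 q6now -1.54 then -2.8
```

Request:
{"method": "drive_tool", "body": {
  "deltas": [
    [0,0,-1.288,-1.9,-24.6,3.8,0.75],
    [0,0,-1.288,-1.9,-24.6,3.8,0.75],
    [0,0,-1.288,-1.9,-24.6,3.8,0.75],
    [0,0,-1.288,-1.9,-24.6,3.8,0.75],
    [0,0,-1.288,-1.9,-24.6,3.8,0.75],
    [0,0,-1.288,-1.9,-24.6,3.8,0.75],
    [0,0,-1.288,-1.9,-24.6,3.8,0.75],
    [0,0,-1.288,-1.9,-24.6,3.8,0.75],
    [0,0,-1.288,-1.9,-24.6,3.8,0.75],
    [0,0,-1.288,-1.9,-24.6,3.8,0.75],
    [0,0,-1.288,-1.9,-24.6,3.8,0.75],
    [0,0,-1.288,-1.9,-24.6,3.8,0.75]
  ]
}}

```text
time_s: 22.27
ee_pos: [0.3805, 0.0165, 0.1495]
eef_rot: [0.149, 0.989, 0.0, 0.001]
contact_force: [-0.6, -0.5, -0.0]
width: 0.751
```

```bash
python3 - <<'E'
from h import *
import pickle
pl=pickle.load(open("pl.pkl","rb"))
p=pl[4]
it=[("board",[.622,.0635,-.015],0),("plate",[.622,.0635,-.015],.018),("plate",p,0)]
overlay(cam("scene"),it,"pics/k3s.png",(200,140,390,290),4.1)
overlay(cam("top"),it,"pics/k3t.png",(220,150,350,250),6)
r=measure("plate","plate_1",[.622,.0635,-.015],.018); print(r)
go2(*grip_at(p),.088,252.75-90)
E
```

```text
plate_1 top iou 0.87 [ 0.6194  0.0629 -0.0174  0.018 ] 0.0689
   plate_1 scene iou 0.85 [ 0.6161  0.0659 -0.0352  0.018 ] 0.0588
(array([ 0.61772679,  0.06407509, -0.04025144,  0.018     ]), np.float64(0.17827236851965986))
rot [-0.     0.    -0.002] shift cm [-0.05 -0.    6.08] | now [0.3804 0.0165 0.1488] deg 162.7 F [-0.5  0.1  0.8] w 0.744 t 22.57 q6now -2.86 then -2.8
```

View pics/k3s.png

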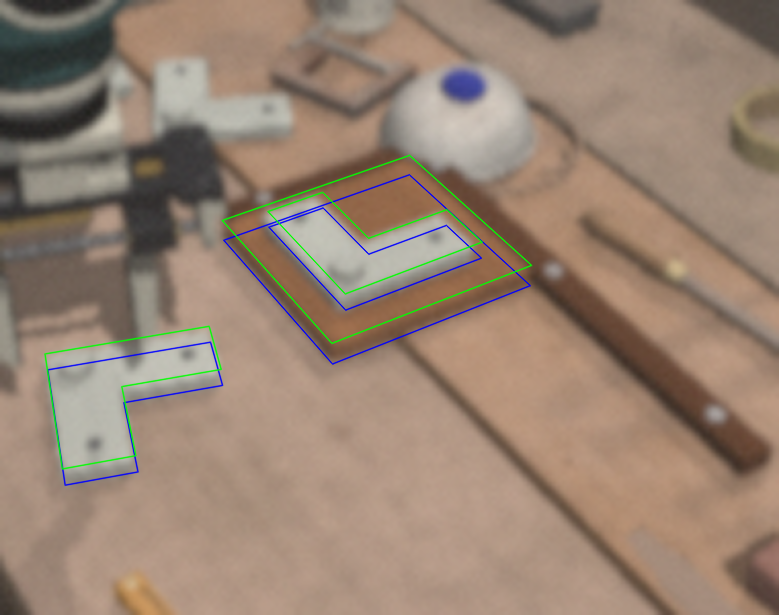

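View pics/k3t.png

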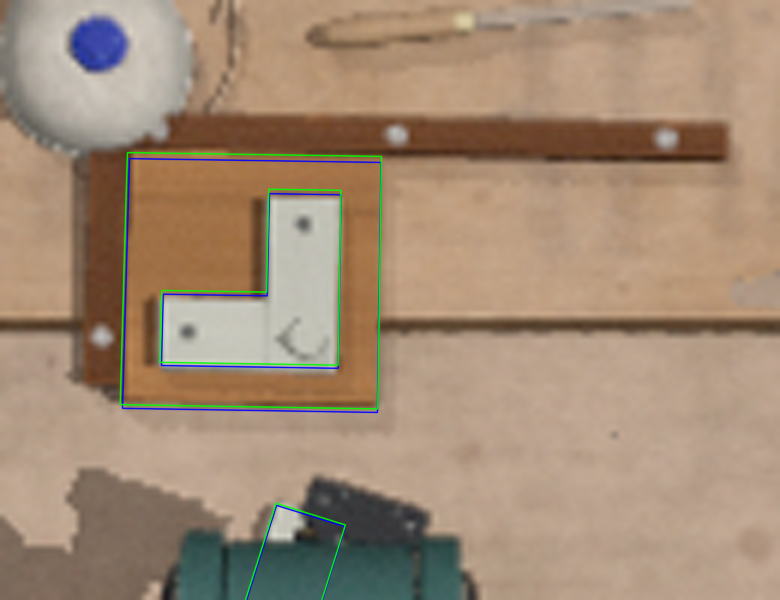

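Request:
{"method": "drive_tool", "body": {
  "deltas": [
    [0,0,0,0,0,2,0.75],
    [0,0,0,0,0,4,0.75],
    [0,0,0,0,0,5.2,0.75],
    [0,0,0,0,0,5.8,0.75],
    [0,0,0,0,0,6.1,0.75],
    [0,0,0,0,0,6.1,0.75],
    [0,0,0,0,0,6.1,0.3],
    [0,0,0,0,0,6.1,0.3],
    [0,0,0,0,0,6.1,0.3],
    [0,0,0,0,0,6.1,0.3],
    [0,0,0,0,0,6.1,0.3],
    [0,0,0,0,0,6.1,0.3]
  ]
}}

```text
time_s: 23.57
ee_pos: [0.3806, 0.0165, 0.0881]
eef_rot: [0.15, 0.989, 0.0, 0.0]
contact_force: [-1.1, -0.7, 4.9]
width: 0.478
```

```bash
python3 - <<'E'
from h import *
B=[.6215,.0635,np.pi-.016]
print(grip_at(B))
go2(*grip_at(B),.15,90-.9)
E
```

```text
[0.61702062 0.09607584]
rot [0.    0.    1.285] shift cm [-20.22  14.62  -6.18] | now [0.3806 0.0165 0.0881] deg 162.7 F [-1.1 -0.7  4.9] w 0.478 t 23.57 q6now -2.86 then -1.4
```

Request:
{"method": "drive_tool", "body": {
  "deltas": [
    [0,0,0,0,0,-1,0.3],
    [0,0,0,0,0,-3,0.3],
    [0,0,0,0,0,-5,0.3],
    [0,0,0.13,-2,1.5,-7,0.3],
    [0,0,0.26,-4,3,-7,0.3],
    [0,0,0.39,-6,4.5,-7,0.3],
    [0,0,0.52,-8,6,-7,0.3],
    [0,0,0.65,-10,7.5,-7,0.3],
    [0,0,0.78,-12,9,-7,0.3],
    [0,0,0.91,-14.5,10.5,-7,0.3],
    [0,0,1.04,-17,12,-7,0.3],
    [0,0,1.17,-19,13.5,-7,0.3]
  ]
}}

```text
time_s: 24.57
ee_pos: [0.6034, 0.0893, 0.1577]
eef_rot: [0.657, 0.754, -0.0, -0.0]
contact_force: [0.6, 0.1, -2.8]
width: 0.477
```

```bash
python3 - <<'E'
from h import *
go2(.617,.0961,.14,90-.9)
E
```

```text
rot [-0.001  0.     0.154] shift cm [0.49 1.44 1.77] | now [0.6034 0.0893 0.1577] deg 97.9 F [ 0.6  0.1 -2.8] w 0.477 t 24.57 q6now -1.6 then -1.4
```

Request:
{"method": "drive_tool", "body": {
  "deltas": [
    [0,0,0.1,0.3,0.8,0.6,0.3],
    [0,0,0.154,0.5,1.4,1.2,0.3],
    [0,0,0.154,0.5,1.4,1.7,0.3],
    [0,0,0.154,0.5,1.4,1.7,0.3],
    [0,0,0.154,0.5,1.4,1.7,0.3]
  ]
}}

```text
time_s: 24.98
ee_pos: [0.6145, 0.0958, 0.1406]
eef_rot: [0.71, 0.704, -0.0, -0.0]
contact_force: [-1.1, 0.7, -2.5]
width: 0.477
```

```bash
python3 - <<'E'
from h import *
c=cam("scene"); s,p,th,M=tool(); 
z=p[2]-.088
a=th+np.pi/2; pl=np.r_[p[:2]-world([0,0,a],G)[0],a]; print(pl,z)
it=[("board",[.622,.0635,-.015],0),("plate",pl,z)]
overlay(c,it,"pics/k4s.png",(230,130,380,270),5)
go2(.617,.0961,.1205,90-.9)
E
```

```text
[0.6194013  0.06320291 3.13343461] 0.053035264965090034
rot [-0.     0.     0.008] shift cm [0.04 0.23 2.05] | now [0.6147 0.0957 0.141 ] deg 89.5 F [ 0.2  0.2 -3. ] w 0.48 t 25.03 q6now -1.45 then -1.4
```

View pics/k4s.png

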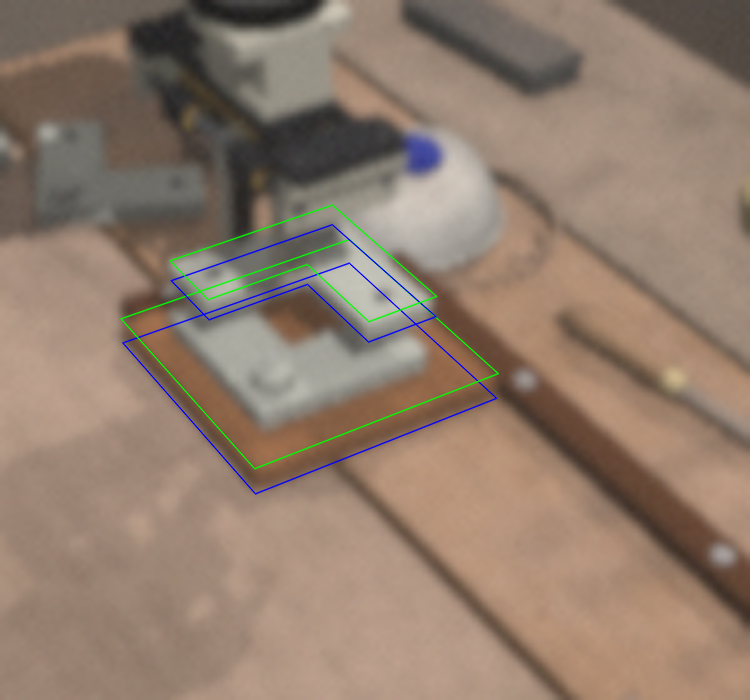

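Request:
{"method": "drive_tool", "body": {
  "deltas": [
    [0,0,0.008,0,0.2,0.7,0.3],
    [0,0,0.008,0,0.2,1.2,0.3],
    [0,0,0.008,0,0.2,1.6,0.3],
    [0,0,0.008,0,0.2,1.9,0.3],
    [0,0,0.008,0,0.2,2.05,0.3],
    [0,0,0.008,0,0.2,2.05,0.3]
  ]
}}

```text
time_s: 25.53
ee_pos: [0.617, 0.0959, 0.1202]
eef_rot: [0.713, 0.701, -0.0, -0.0]
contact_force: [-0.2, 0.4, -2.0]
width: 0.478
```

Request:
{"method": "drive_tool", "body": {
  "deltas": [
    [0,0,0,0,0,0.04,0.3],
    [0,0,0,0,0,0.04,0.3],
    [0,0,0,0,0,0.04,0.52],
    [0,0,0,0,0,0.04,0.55],
    [0,0,0,0,0,0.04,0.72],
    [0,0,0,0,0,0.04,0.72],
    [0,0,0,0,0,0.04,0.72],
    [0,0,0,0,0,-1,0.72],
    [0,0,0,0,0,-3,0.72],
    [0,0,0,0,0,-6,0.72],
    [0,0,0,0,0,-8,0.72]
  ]
}}

```text
time_s: 26.45
ee_pos: [0.6173, 0.096, 0.2032]
eef_rot: [0.713, 0.701, 0.001, 0.0]
contact_force: [1.3, 0.0, 0.7]
width: 0.719
```

```bash
python3 - <<'E'
from h import *
import pickle
pl=pickle.load(open("pl.pkl","rb"))
p=pl[0]; print(np.degrees(p[2]))
go2(*grip_at(p),.15,np.degrees(p[2])+90)
E
```

```text
-26.262263640104187
rot [ 0.002 -0.001  0.441] shift cm [18.46 -0.18  5.33] | now [0.6173 0.096  0.2032] deg 89.0 F [1.3 0.  0.7] w 0.719 t 26.45 q6now -1.44 then -0.69
```

Request:
{"method": "drive_tool", "body": {
  "deltas": [
    [0,0,0.44,18.5,-0.2,1,0.75],
    [0,0,0.44,18.5,-0.2,2,0.75],
    [0,0,0.44,18.5,-0.2,3,0.75],
    [0,0,0.44,18.5,-0.2,4,0.75],
    [0,0,0.44,18.5,-0.2,5,0.75],
    [0,0,0.44,18.5,-0.2,5.1,0.75],
    [0,0,0.44,18.5,-0.2,5.1,0.75],
    [0,0,0.44,18.5,-0.2,5.1,0.75]
  ]
}}

```text
time_s: 27.12
ee_pos: [0.6185, 0.2807, 0.15]
eef_rot: [0.849, 0.528, 0.0, 0.0]
contact_force: [-0.0, -0.4, 1.2]
width: 0.752
```

```bash
python3 - <<'E'
from h import *
import pickle
pl=pickle.load(open("pl.pkl","rb"))
p=pl[0]
it=[("board",[.622,.0635,-.015],0),("plate",[.6215,.0635,np.pi-.015],.032),("plate",p,0)]
overlay(cam("scene"),it,"pics/k5s.png",(200,130,390,280),4.1)
overlay(cam("top"),it,"pics/k5t.png",(170,150,350,250),4.4)
r=measure("plate","plate_1",[.6215,.0635,np.pi-.015],.032); print(r)
go2(*grip_at(p),.088,np.degrees(p[2])+90)
E
```

```text
plate_1 top iou 0.93 [0.6236 0.0633 3.1236 0.032 ] 0.0554
   plate_1 scene iou 0.91 [0.6207 0.0651 3.1076 0.032 ] 0.0835
(array([0.62163993, 0.06400975, 3.10902329, 0.032     ]), np.float64(0.1642609611367379))
rot [ 0.001 -0.001 -0.   ] shift cm [ 0.03 -0.01  6.19] | now [0.6187 0.2802 0.1499] deg 63.7 F [0.5 0.5 0.7] w 0.754 t 27.42 q6now -0.72 then -0.69
```

View pics/k5s.png

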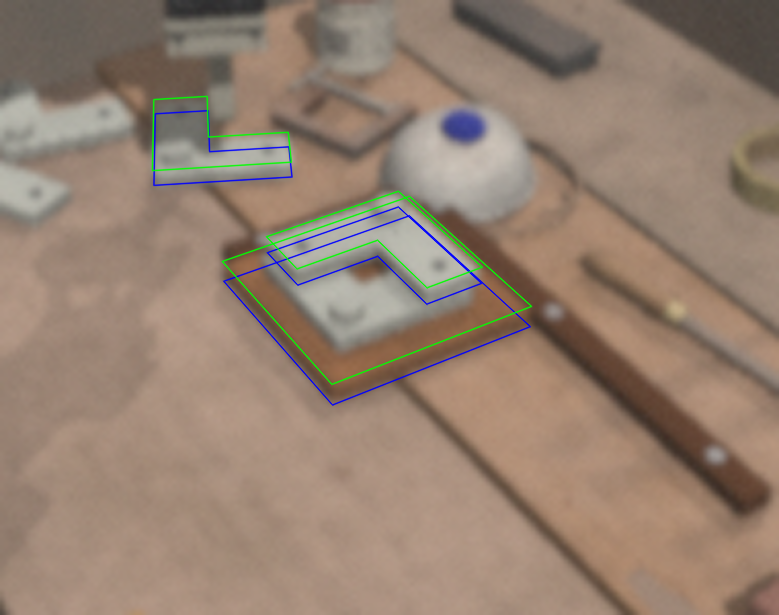

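View pics/k5t.png

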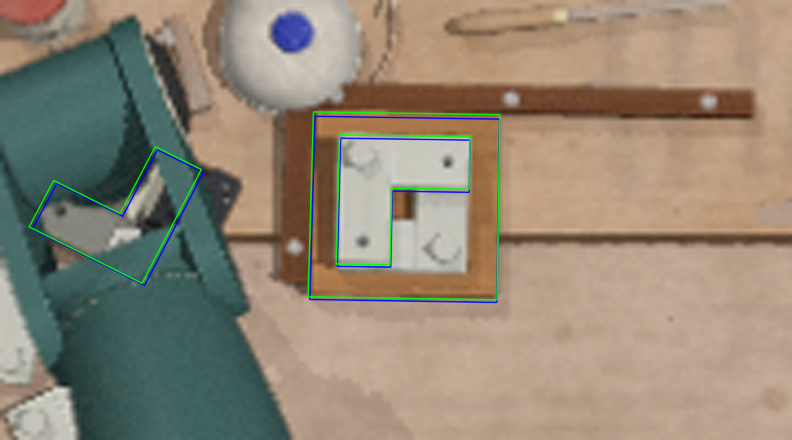

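Request:
{"method": "drive_tool", "body": {
  "deltas": [
    [0,0,0,0,0,2,0.75],
    [0,0,0,0,0,4,0.75],
    [0,0,0,0,0,5.3,0.75],
    [0,0,0,0,0,5.9,0.75],
    [0,0,0,0,0,6.2,0.75],
    [0,0,0,0,0,6.2,0.75],
    [0,0,0,0,0,6.2,0.3],
    [0,0,0,0,0,6.2,0.3],
    [0,0,0,0,0,6.2,0.3],
    [0,0,0,0,0,6.2,0.3],
    [0,0,0,0,0,6.2,0.3],
    [0,0,0,0,0,6.2,0.3]
  ]
}}

```text
time_s: 28.42
ee_pos: [0.6185, 0.2809, 0.0877]
eef_rot: [0.849, 0.528, 0.0, 0.0]
contact_force: [-1.8, -2.0, 6.1]
width: 0.475
```

```bash
python3 - <<'E'
from h import *
B=[.6215,.0635,-.016]
print(grip_at(B))
go2(*grip_at(B),.165,90-.9)
E
```

```text
[0.62597938 0.03092416]
rot [ 0.001 -0.    -0.442] shift cm [-22.1   11.72  -7.72] | now [0.6185 0.2809 0.0877] deg 63.8 F [-1.8 -2.   6.1] w 0.475 t 28.42 q6now -0.72 then -1.51
```

Request:
{"method": "drive_tool", "body": {
  "deltas": [
    [0,0,0,0,0,-1,0.3],
    [0,0,0,0,0,-3,0.3],
    [0,0,0,0,0,-5.5,0.3],
    [0,0,-0.05,-2,1,-8,0.3],
    [0,0,-0.1,-4.5,2.5,-8,0.3],
    [0,0,-0.15,-7.5,4,-8,0.3],
    [0,0,-0.2,-10.5,5.5,-8,0.3],
    [0,0,-0.25,-13.5,7,-8,0.3],
    [0,0,-0.3,-16.5,8.5,-8,0.3],
    [0,0,-0.37,-19,10,-8,0.3],
    [0,0,-0.42,-21,11.2,-8,0.3],
    [0,0,-0.44,-22.1,11.7,-8,0.3]
  ]
}}

```text
time_s: 29.42
ee_pos: [0.6256, 0.0284, 0.1676]
eef_rot: [0.713, 0.701, -0.0, 0.0]
contact_force: [0.6, -0.3, -2.6]
width: 0.477
```

Request:
{"method": "drive_tool", "body": {
  "deltas": [
    [0,0,0,0,0,0.5,0.3],
    [0,0,0,0,0,1.0,0.3],
    [0,0,0,0,0,1.2,0.3],
    [0,0,0,0,0,1.2,0.3]
  ]
}}

```text
time_s: 29.75
ee_pos: [0.6253, 0.0319, 0.1542]
eef_rot: [0.713, 0.701, -0.0, -0.001]
contact_force: [-0.9, 0.4, -2.0]
width: 0.477
```

```bash
python3 - <<'E'
from h import *
c=cam("scene"); s,p,th,M=tool(); 
z=p[2]-.0877
a=th-np.pi/2; pl=np.r_[p[:2]-world([0,0,a],G)[0],a]; print(pl,z)
it=[("board",[.622,.0635,-.015],0),("plate",pl,z)]
overlay(c,it,"pics/k6s.png",(230,130,380,270),5)
go2(.6265,.031,.1345,90-.9)
E
```

```text
[ 0.62095815  0.06450577 -0.01713335] 0.06692686748736515
rot [-0.001 -0.    -0.001] shift cm [-0.09  0.11  2.01] | now [0.6254 0.0319 0.1546] deg 89.0 F [ 0.8  0.2 -4. ] w 0.479 t 29.8 q6now -1.54 then -1.51
```

View pics/k6s.png

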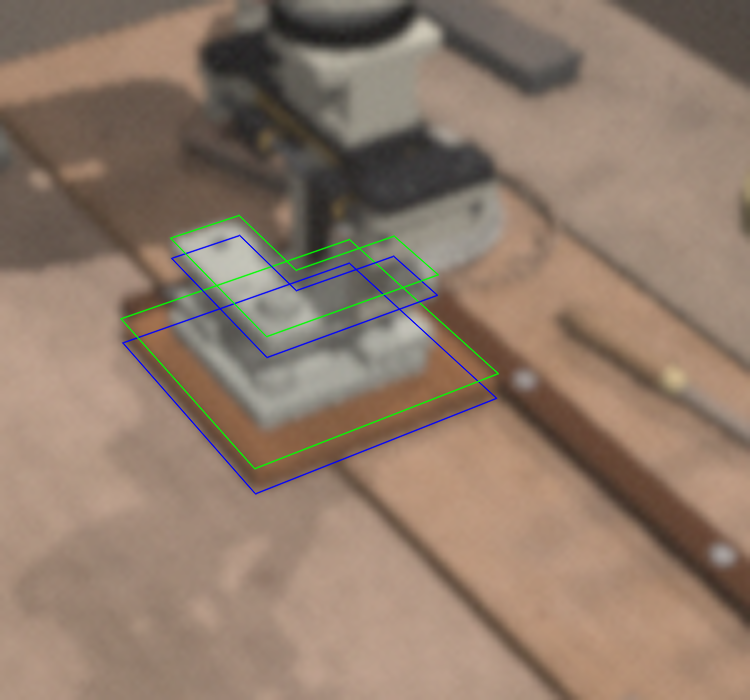

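Aligned with the prediction, so lowering now.

Request:
{"method": "drive_tool", "body": {
  "deltas": [
    [0,0,0,-0.05,0.1,0.7,0.3],
    [0,0,0,-0.05,0.1,1.2,0.3],
    [0,0,0,-0.05,0.1,1.6,0.3],
    [0,0,0,-0.05,0.1,1.9,0.3],
    [0,0,0,-0.05,0.1,2.05,0.3],
    [0,0,0,-0.05,0.1,2.05,0.3]
  ]
}}

```text
time_s: 30.3
ee_pos: [0.6265, 0.0305, 0.1342]
eef_rot: [0.713, 0.701, -0.0, -0.0]
contact_force: [-0.8, -0.2, -3.6]
width: 0.476
```

Request:
{"method": "drive_tool", "body": {
  "deltas": [
    [0,0,0,0,0,0.04,0.3],
    [0,0,0,0,0,0.04,0.3],
    [0,0,0,0,0,0.04,0.52],
    [0,0,0,0,0,0.04,0.55],
    [0,0,0,0,0,0.04,0.72],
    [0,0,0,0,0,0.04,0.72],
    [0,0,0,0,0,0.04,0.72],
    [0,0,0,0,0,-1,0.72],
    [0,0,0,0,0,-3,0.72],
    [0,0,0,0,0,-6,0.72],
    [0,0,0,0,0,-8,0.72]
  ]
}}

```text
time_s: 31.22
ee_pos: [0.6268, 0.0305, 0.2178]
eef_rot: [0.713, 0.701, 0.001, 0.001]
contact_force: [0.5, -0.2, 0.7]
width: 0.72
```

```bash
python3 - <<'E'
from h import *
import pickle
pl=pickle.load(open("pl.pkl","rb"))
p=pl[2]; print(np.degrees(p[2]))
go2(*grip_at(p),.15,np.degrees(p[2])-90)
E
```

```text
207.68929975966682
rot [ 0.002  0.    -0.501] shift cm [ 31.92 -23.33   6.74] | now [0.6268 0.0305 0.2178] deg 89.0 F [ 0.5 -0.2  0.7] w 0.72 t 31.22 q6now -1.55 then -1.33
```

Request:
{"method": "drive_tool", "body": {
  "deltas": [
    [0,0,-0.5,31.9,-23.3,1,0.75],
    [0,0,-0.5,31.9,-23.3,2,0.75],
    [0,0,-0.5,31.9,-23.3,3,0.75],
    [0,0,-0.5,31.9,-23.3,4,0.75],
    [0,0,-0.5,31.9,-23.3,5,0.75],
    [0,0,-0.5,31.9,-23.3,6,0.75],
    [0,0,-0.5,31.9,-23.3,6.5,0.75],
    [0,0,-0.5,31.9,-23.3,6.5,0.75],
    [0,0,-0.5,31.9,-23.3,6.5,0.75],
    [0,0,-0.5,31.9,-23.3,6.5,0.75],
    [0,0,-0.5,31.9,-23.3,6.5,0.75],
    [0,0,-0.5,31.9,-23.3,6.5,0.75]
  ]
}}

```text
time_s: 32.22
ee_pos: [0.3986, 0.3544, 0.1501]
eef_rot: [0.517, 0.856, -0.0, 0.0]
contact_force: [0.4, -0.4, 0.1]
width: 0.746
```

```bash
python3 - <<'E'
from h import *
import pickle
pl=pickle.load(open("pl.pkl","rb"))
p=pl[2]
it=[("board",[.622,.0635,-.015],0),("plate",[.6215,.0635,-.015],.046),("plate",p,0)]
overlay(cam("scene"),it,"pics/k7s.png",(160,130,360,280),4)
overlay(cam("top"),it,"pics/k7t.png",(170,150,350,250),4.4)
r=measure("plate","plate_1",[.6215,.0635,-.015],.046); print(r)
go2(*grip_at(p),.088,np.degrees(p[2])-90)
E
```

```text
plate_1 top iou 0.88 [ 0.6264  0.0624 -0.0043  0.046 ] 0.0384
   plate_1 scene iou 0.94 [0.6235 0.0646 0.003  0.046 ] 0.0536
(array([ 0.62545655,  0.06313513, -0.00302154,  0.046     ]), np.float64(0.14225190076030414))
rot [ 0.001 -0.    -0.003] shift cm [ 0.11 -0.03  6.21] | now [0.4001 0.3529 0.1501] deg 117.5 F [-0.5 -0.1  0.3] w 0.752 t 32.52 q6now -1.38 then -1.33
```

View pics/k7s.png

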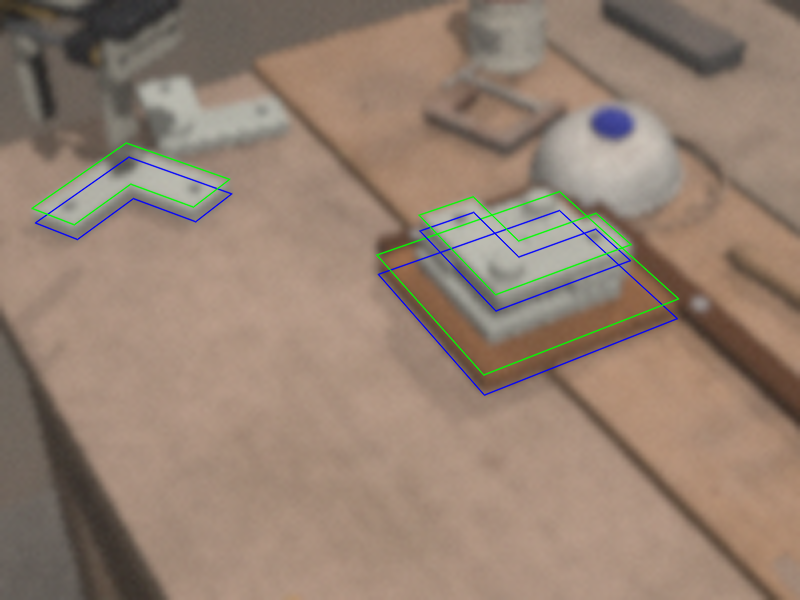

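View pics/k7t.png

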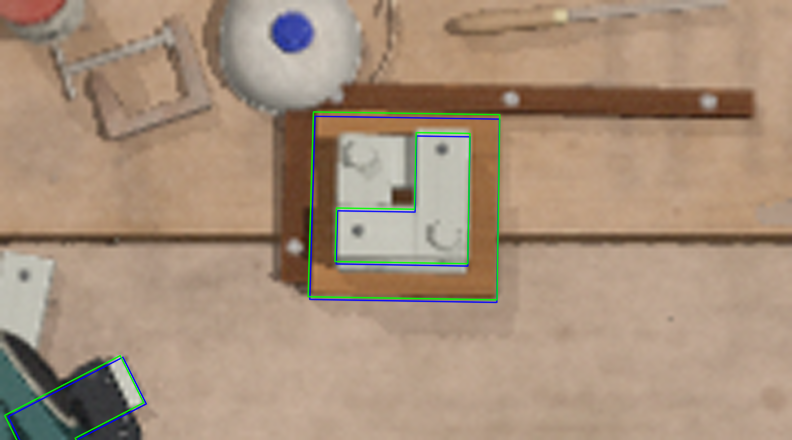

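Request:
{"method": "drive_tool", "body": {
  "deltas": [
    [0,0,0,0.1,0,2,0.75],
    [0,0,0,0.1,0,4,0.75],
    [0,0,0,0.1,0,5.3,0.75],
    [0,0,0,0.1,0,5.9,0.75],
    [0,0,0,0.1,0,6.2,0.75],
    [0,0,0,0.1,0,6.2,0.75],
    [0,0,0,0.1,0,6.2,0.3],
    [0,0,0,0.1,0,6.2,0.3],
    [0,0,0,0.1,0,6.2,0.3],
    [0,0,0,0.1,0,6.2,0.3],
    [0,0,0,0.1,0,6.2,0.3],
    [0,0,0,0.1,0,6.2,0.3]
  ]
}}

```text
time_s: 33.52
ee_pos: [0.3991, 0.3545, 0.0882]
eef_rot: [0.518, 0.855, 0.0, 0.0]
contact_force: [-0.5, -1.1, 5.9]
width: 0.477
```

```bash
python3 - <<'E'
from h import *
B=[.6215,.0635,np.pi-.014]
print(grip_at(B))
go2(*grip_at(B),.18,90-.8)
E
```

```text
[0.61695548 0.09606681]
rot [ 0.001 -0.     0.496] shift cm [-33.     7.33  -9.18] | now [0.3991 0.3545 0.0882] deg 117.6 F [-0.5 -1.1  5.9] w 0.477 t 33.52 q6now -1.37 then -1.4
```

Request:
{"method": "drive_tool", "body": {
  "deltas": [
    [0,0,0,0,0,-1,0.3],
    [0,0,0,0,0,-3,0.3],
    [0,0,0,0,0,-5.5,0.3],
    [0,0,0.05,-2.5,0.5,-8,0.3],
    [0,0,0.1,-5.5,1.2,-9.2,0.3],
    [0,0,0.15,-9,2,-9.2,0.3],
    [0,0,0.2,-12.5,2.8,-9.2,0.3],
    [0,0,0.25,-16,3.6,-9.2,0.3],
    [0,0,0.3,-19.5,4.3,-9.2,0.3],
    [0,0,0.36,-23,5.1,-9.2,0.3],
    [0,0,0.42,-26.5,5.9,-9.2,0.3],
    [0,0,0.47,-29.5,6.5,-9.2,0.3]
  ]
}}

```text
time_s: 34.52
ee_pos: [0.5943, 0.1213, 0.18]
eef_rot: [0.704, 0.71, -0.0, -0.0]
contact_force: [0.1, 1.0, -3.9]
width: 0.479
```

```bash
python3 - <<'E'
from h import *
go2(.617,.0961,.168,90-.8)
E
```

```text
rot [-0.    -0.     0.022] shift cm [-2.54  2.25  1.2 ] | now [0.5943 0.1213 0.18  ] deg 90.5 F [ 0.1  1.  -3.9] w 0.479 t 34.52 q6now -1.42 then -1.4
```

Request:
{"method": "drive_tool", "body": {
  "deltas": [
    [0,0,0.02,-1.5,1.2,0.5,0.3],
    [0,0,0.022,-2.3,2,1,0.3],
    [0,0,0.022,-2.6,2.3,1.2,0.3],
    [0,0,0.022,-2.6,2.3,1.2,0.3],
    [0,0,0.022,-2.6,2.3,1.2,0.3]
  ]
}}

```text
time_s: 34.93
ee_pos: [0.616, 0.0983, 0.1675]
eef_rot: [0.71, 0.704, -0.0, -0.0]
contact_force: [0.0, -0.3, -3.4]
width: 0.479
```

```bash
python3 - <<'E'
from h import *
c=cam("scene"); s,p,th,M=tool(); 
z=p[2]-.088
a=th+np.pi/2; pl=np.r_[p[:2]-world([0,0,a],G)[0],a]; print(pl,z)
it=[("board",[.622,.0635,-.015],0),("plate",pl,z)]
overlay(c,it,"pics/k8s.png",(230,130,380,270),5)
go2(.617,.0961,.1485,90-.8)
E
```

```text
[0.62073122 0.06597724 3.13320305] 0.079837337001298
rot [-0.    -0.     0.006] shift cm [-0.24  0.1   1.93] | now [0.616  0.0985 0.1678] deg 89.5 F [ 0.6 -0.1 -3.4] w 0.479 t 34.98 q6now -1.44 then -1.4
```

View pics/k8s.png

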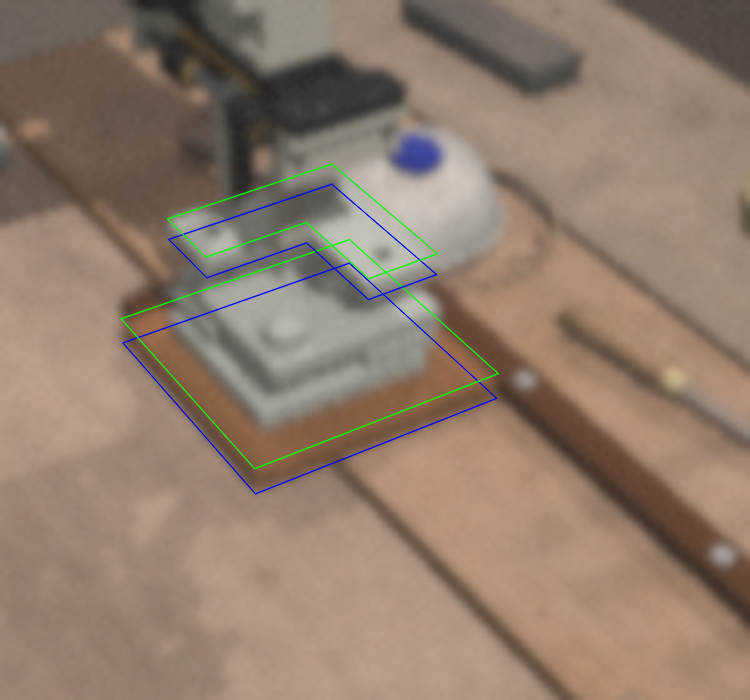

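Request:
{"method": "drive_tool", "body": {
  "deltas": [
    [0,0,0.006,-0.2,0.1,0.5,0.3],
    [0,0,0.006,-0.25,0.1,1.0,0.3],
    [0,0,0.006,-0.25,0.1,1.5,0.3],
    [0,0,0.006,-0.25,0.1,1.8,0.3],
    [0,0,0.006,-0.25,0.1,1.95,0.3],
    [0,0,0.006,-0.25,0.1,1.95,0.3]
  ]
}}

```text
time_s: 35.48
ee_pos: [0.6174, 0.0952, 0.1482]
eef_rot: [0.713, 0.702, -0.0, -0.0]
contact_force: [-0.5, 0.2, -1.5]
width: 0.478
```

Request:
{"method": "drive_tool", "body": {
  "deltas": [
    [0,0,0,0,0,0.04,0.3],
    [0,0,0,0,0,0.04,0.3],
    [0,0,0,0,0,0.04,0.52],
    [0,0,0,0,0,0.04,0.55],
    [0,0,0,0,0,0.04,0.72],
    [0,0,0,0,0,0.04,0.72],
    [0,0,0,0,0,0.04,0.72],
    [0,0,0,0,0,-1,0.72],
    [0,0,0,0,0,-3,0.72],
    [0,0,0,0,0,-6,0.72],
    [0,0,0,0,0,-8,0.72]
  ]
}}

```text
time_s: 36.4
ee_pos: [0.6177, 0.095, 0.2312]
eef_rot: [0.713, 0.702, 0.001, 0.0]
contact_force: [0.0, -0.2, 1.5]
width: 0.717
```

```bash
python3 - <<'E'
from h import *
import pickle
pl=pickle.load(open("pl.pkl","rb"))
p=pl[1]; print(np.degrees(p[2]))
go2(*grip_at(p),.15,np.degrees(p[2])+90)
E
```

```text
-11.203341785641719
rot [ 0.001 -0.     0.18 ] shift cm [29.69 -9.49  8.12] | now [0.6177 0.095  0.2312] deg 89.1 F [ 0.  -0.2  1.5] w 0.717 t 36.4 q6now -1.44 then -0.73
```

Request:
{"method": "drive_tool", "body": {
  "deltas": [
    [0,0,0.18,29.7,-9.5,1,0.75],
    [0,0,0.18,29.7,-9.5,2,0.75],
    [0,0,0.18,29.7,-9.5,3,0.75],
    [0,0,0.18,29.7,-9.5,4,0.75],
    [0,0,0.18,29.7,-9.5,5,0.75],
    [0,0,0.18,29.7,-9.5,6,0.75],
    [0,0,0.18,29.7,-9.5,7,0.75],
    [0,0,0.18,29.7,-9.5,8,0.75],
    [0,0,0.18,29.7,-9.5,8,0.75],
    [0,0,0.18,29.7,-9.5,8,0.75],
    [0,0,0.18,29.7,-9.5,8,0.75]
  ]
}}

```text
time_s: 37.32
ee_pos: [0.5276, 0.3933, 0.1492]
eef_rot: [0.773, 0.635, 0.0, 0.0]
contact_force: [0.1, 0.1, 0.1]
width: 0.747
```

```bash
python3 - <<'E'
from h import *
import pickle
pl=pickle.load(open("pl.pkl","rb"))
p=pl[1]
it=[("board",[.622,.0635,-.015],0),("plate",[.6215,.0635,np.pi-.015],.06),("plate",p,0)]
overlay(cam("scene"),it,"pics/k9s.png",(160,130,360,280),4)
overlay(cam("top"),it,"pics/k9t.png",(140,150,350,250),3.8)
r=measure("plate","plate_1",[.6215,.0635,np.pi-.015],.06); print(r)
go2(*grip_at(p),.088,np.degrees(p[2])+90)
E
```

```text
plate_1 top iou 0.9 [0.6228 0.0632 3.1129 0.06  ] 0.0699
   plate_1 scene iou 0.87 [0.6214 0.0633 3.1261 0.06  ] 0.1389
(array([0.62298238, 0.06295586, 3.11661723, 0.06      ]), np.float64(0.21449487520025728))
rot [ 0.001 -0.001 -0.001] shift cm [ 0.05 -0.03  6.1 ] | now [0.5278 0.3928 0.149 ] deg 78.7 F [-0.2  0.2  0.2] w 0.751 t 37.62 q6now -0.77 then -0.73
```

View pics/k9s.png

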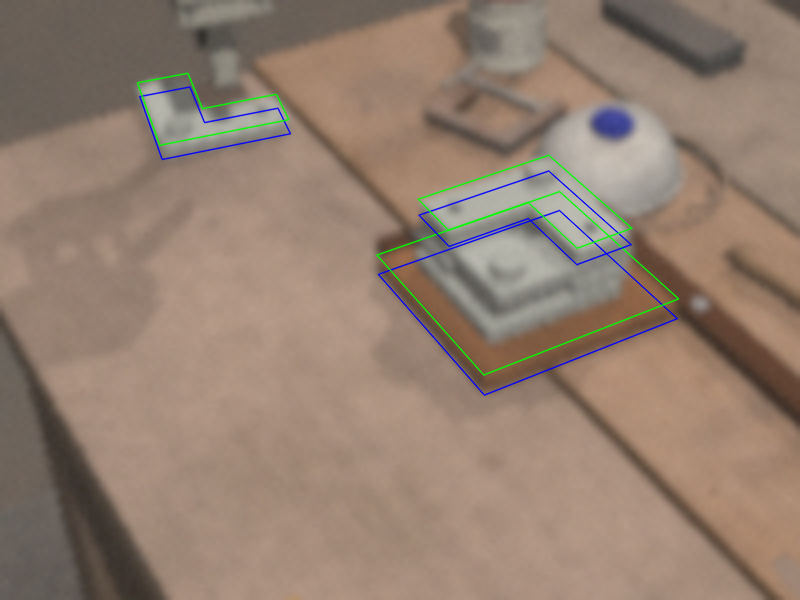

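View pics/k9t.png

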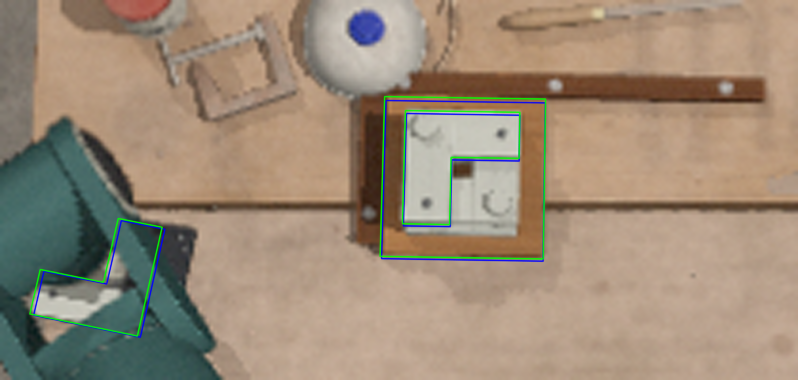

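Pile is level and the overlays fit. Picking the last plate.

Request:
{"method": "drive_tool", "body": {
  "deltas": [
    [0,0,0,0,0,2,0.75],
    [0,0,0,0,0,4,0.75],
    [0,0,0,0,0,5.3,0.75],
    [0,0,0,0,0,5.9,0.75],
    [0,0,0,0,0,6.1,0.75],
    [0,0,0,0,0,6.1,0.75],
    [0,0,0,0,0,6.1,0.3],
    [0,0,0,0,0,6.1,0.3],
    [0,0,0,0,0,6.1,0.3],
    [0,0,0,0,0,6.1,0.3],
    [0,0,0,0,0,6.1,0.3],
    [0,0,0,0,0,6.1,0.3]
  ]
}}

```text
time_s: 38.62
ee_pos: [0.5274, 0.3936, 0.0877]
eef_rot: [0.773, 0.635, 0.0, 0.0]
contact_force: [-0.2, -0.3, 4.5]
width: 0.479
```

```bash
python3 - <<'E'
from h import *
B=[.6215,.0635,-.016]
print(grip_at(B))
go2(*grip_at(B),.195,90-.9)
E
```

```text
[0.62597938 0.03092416]
rot [ 0.   -0.   -0.18] shift cm [-33.65  16.73 -10.74] | now [0.5274 0.3936 0.0877] deg 78.8 F [-0.2 -0.3  4.5] w 0.479 t 38.62 q6now -0.77 then -1.51
```

Request:
{"method": "drive_tool", "body": {
  "deltas": [
    [0,0,0,0,0,-1,0.3],
    [0,0,0,0,0,-3,0.3],
    [0,0,0,0,0,-6,0.3],
    [0,0,-0.02,-2.5,1.2,-9,0.3],
    [0,0,-0.04,-5.5,2.7,-10.7,0.3],
    [0,0,-0.06,-9,4.5,-10.7,0.3],
    [0,0,-0.08,-12.5,6.2,-10.7,0.3],
    [0,0,-0.1,-16,8,-10.7,0.3],
    [0,0,-0.12,-19.5,9.7,-10.7,0.3],
    [0,0,-0.14,-23,11.4,-10.7,0.3],
    [0,0,-0.16,-26.5,13.2,-10.7,0.3],
    [0,0,-0.18,-30,15,-10.7,0.3]
  ]
}}

```text
time_s: 39.62
ee_pos: [0.616, 0.0681, 0.1947]
eef_rot: [0.712, 0.702, 0.0, 0.0]
contact_force: [0.8, 0.5, -3.6]
width: 0.482
```

```bash
python3 - <<'E'
from h import *
go2(.626,.031,.183,90-.9)
E
```

```text
rot [0.    0.    0.001] shift cm [-3.69  1.06  1.17] | now [0.616  0.0681 0.1947] deg 89.2 F [ 0.8  0.5 -3.6] w 0.482 t 39.62 q6now -1.49 then -1.51
```

Request:
{"method": "drive_tool", "body": {
  "deltas": [
    [0,0,0,-2,0.6,0.5,0.3],
    [0,0,0,-3.2,0.9,1,0.3],
    [0,0,0,-3.7,1.1,1.2,0.3],
    [0,0,0,-3.8,1.1,1.2,0.3],
    [0,0,0,-3.8,1.1,1.2,0.3]
  ]
}}

```text
time_s: 40.03
ee_pos: [0.6262, 0.0327, 0.1821]
eef_rot: [0.713, 0.702, -0.0, -0.0]
contact_force: [-0.7, -0.7, -3.3]
width: 0.48
```

```bash
python3 - <<'E'
from h import *
c=cam("scene"); s,p,th,M=tool(); 
z=p[2]-.0877
a=th-np.pi/2; pl=np.r_[p[:2]-world([0,0,a],G)[0],a]; print(pl,z)
it=[("board",[.622,.0635,-.015],0),("plate",pl,z)]
overlay(c,it,"pics/k10s.png",(230,130,380,270),5)
go2(.626,.031,.1625,90-.9)
E
```

```text
[ 0.62170839  0.06556436 -0.01491934] 0.09460365173761087
rot [-0.    -0.     0.001] shift cm [-0.2  -0.02  1.98] | now [0.6262 0.033  0.1823] deg 89.1 F [-0.4  0.3 -3.1] w 0.479 t 40.08 q6now -1.54 then -1.51
```

View pics/k10s.png

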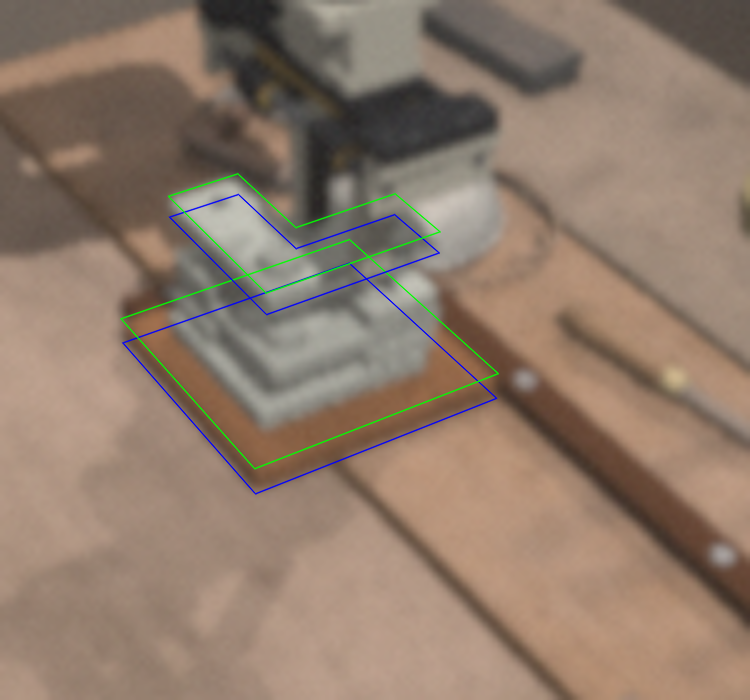

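Request:
{"method": "drive_tool", "body": {
  "deltas": [
    [0,0,0,-0.2,0,0.5,0.3],
    [0,0,0,-0.2,0,1.0,0.3],
    [0,0,0,-0.2,0,1.5,0.3],
    [0,0,0,-0.2,0,1.85,0.3],
    [0,0,0,-0.2,0,2.0,0.3],
    [0,0,0,-0.2,0,2.0,0.3]
  ]
}}

```text
time_s: 40.58
ee_pos: [0.6263, 0.0301, 0.1619]
eef_rot: [0.713, 0.702, -0.0, -0.0]
contact_force: [0.1, 0.2, -3.5]
width: 0.48
```

Request:
{"method": "drive_tool", "body": {
  "deltas": [
    [0,0,0,0,0,0.04,0.3],
    [0,0,0,0,0,0.04,0.3],
    [0,0,0,0,0,0.04,0.52],
    [0,0,0,0,0,0.04,0.55],
    [0,0,0,0,0,0.04,0.72],
    [0,0,0,0,0,0.04,0.72],
    [0,0,0,0,0,0.04,0.72],
    [0,0,0,0,0,-1,0.72],
    [0,0,0,0,0,-3,0.72],
    [0,0,0,0,0,-6,0.72],
    [0,0,0,0,0,-8,0.72]
  ]
}}

```text
time_s: 41.5
ee_pos: [0.6265, 0.0299, 0.2453]
eef_rot: [0.713, 0.702, 0.001, 0.001]
contact_force: [0.4, -0.1, 0.8]
width: 0.724
```

```bash
python3 - <<'E'
from h import *
w=measure("whetstone","whetstone",[.5175,-.4215,1.525]); print(w)
go2(.5,-.3,.2,90)
E
```

```text
whetstone top iou 0.9 [ 0.5207 -0.4208  1.565   0.    ] 0.0656
   whetstone scene iou 0.95 [ 0.5179 -0.4219  1.5364  0.    ] 0.0408
(array([ 0.51837073, -0.42154524,  1.5469826 ,  0.        ]), np.float64(0.1276730094739481))
rot [ 0.001 -0.    -0.016] shift cm [-33.18 -12.13   4.28] | now [0.6264 0.0299 0.243 ] deg 89.1 F [-0.1  0.7 -0.8] w 0.722 t 41.7 q6now -1.55 then -2.11
```

```bash
python3 - <<'E'
from h import *
go2(.519,-.4215,.16,88.4)
E
```

```text
rot [ 0.001 -0.     0.012] shift cm [-45.3  -10.04   8.28] | now [0.6264 0.0299 0.243 ] deg 89.1 F [-0.1  0.7 -0.8] w 0.722 t 41.7 q6now -1.55 then -2.22
```

Request:
{"method": "drive_tool", "body": {
  "deltas": [
    [0,0,0.01,-45.3,-10,0,1],
    [0,0,0.01,-45.3,-10,0,1],
    [0,0,0.01,-45.3,-10,1,1],
    [0,0,0.01,-45.3,-10,2,1],
    [0,0,0.01,-45.3,-10,3,1],
    [0,0,0.01,-45.3,-10,4,1],
    [0,0,0.01,-45.3,-10,5,1],
    [0,0,0.01,-45.3,-10,6,1],
    [0,0,0.01,-45.3,-10,7,1],
    [0,0,0.01,-45.3,-10,8,1],
    [0,0,0.01,-45.3,-10,8.3,1],
    [0,0,0.01,-45.3,-10,8.3,1]
  ]
}}

```text
time_s: 42.7
ee_pos: [0.517, -0.4245, 0.1554]
eef_rot: [0.717, 0.697, -0.0, -0.002]
contact_force: [-0.8, 0.1, -0.2]
width: 0.997
```

```bash
python3 - <<'E'
from h import *
it=[("board",[.622,.0635,-.015],0),("plate",[.6215,.0635,-.015],.074),("whetstone",[.519,-.4215,1.54],0)]
overlay(cam("scene"),it,"pics/w1s.png",(240,110,430,380),2.2)
overlay(cam("scene"),it,"pics/w1sb.png",(240,110,380,250),5)
overlay(cam("top"),it,"pics/w1t.png",(225,150,425,280),4)
r=measure("plate","plate_1",[.6215,.0635,-.015],.074); print(r)
b=measure("board","board",[.622,.0635,-.015],0,mini=.3); print(b)
go2(.519,-.4215,.088,88.4)
E
```

```text
plate_1 top iou 0.89 [0.6258 0.0628 0.0017 0.074 ] 0.0325
   plate_1 scene no (iou 0 )
None
   board top iou 0.42 [ 0.6246  0.0626 -0.0257  0.    ] 1.3371
   board scene no (iou 0.19 )
None
rot [0.001 0.    0.003] shift cm [-0.06 -0.07  7.17] | now [ 0.5197 -0.4209  0.1597] deg 88.6 F [-0.2 -0.9 -0. ] w 0.998 t 43.25 q6now -2.26 then -2.22
```

View pics/w1sb.png

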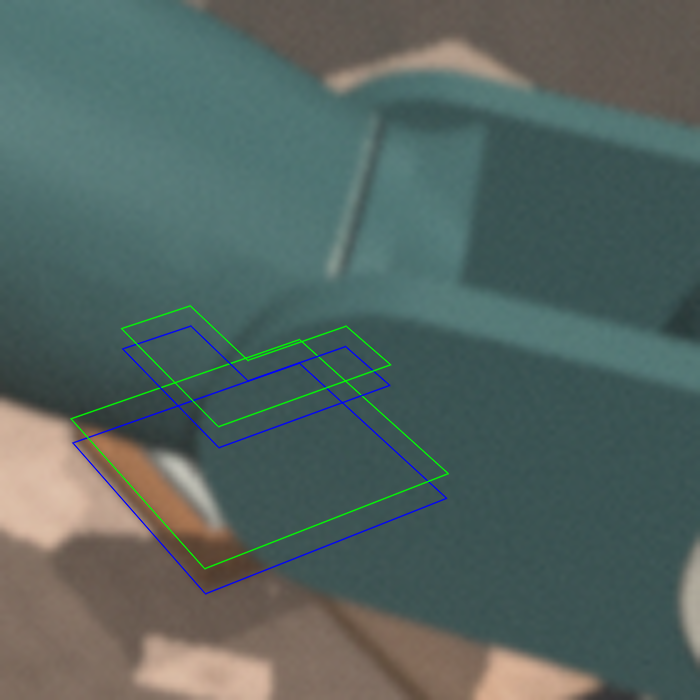

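View pics/w1t.png

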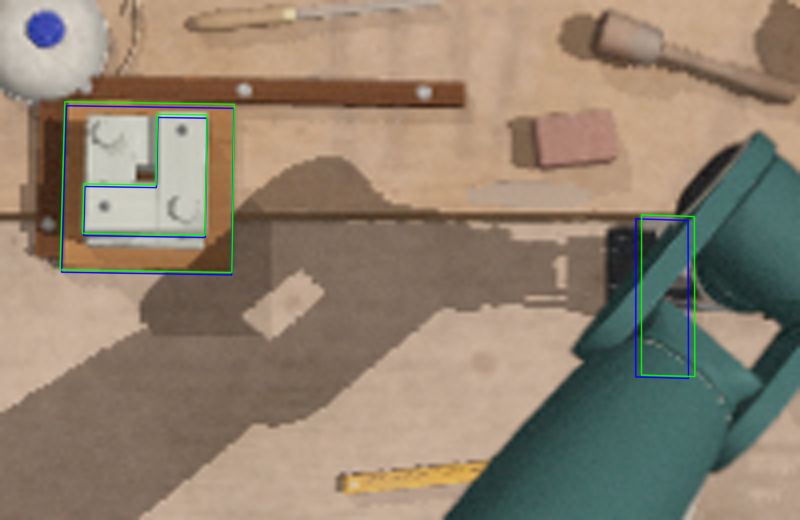

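View pics/w1s.png

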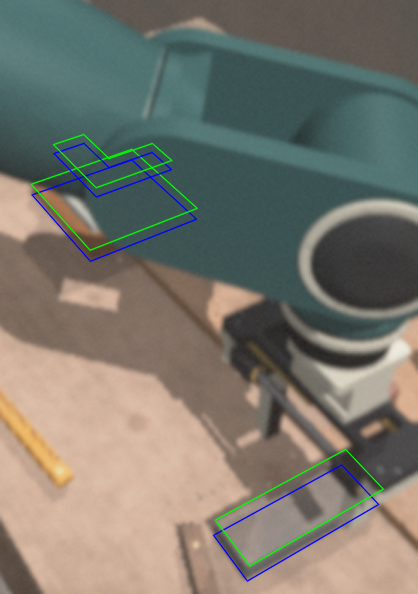

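Request:
{"method": "drive_tool", "body": {
  "deltas": [
    [0,0,0,-0.05,-0.05,2,1],
    [0,0,0,-0.05,-0.05,4,1],
    [0,0,0,-0.05,-0.05,5.8,1],
    [0,0,0,-0.05,-0.05,6.8,1],
    [0,0,0,-0.05,-0.05,7.1,1],
    [0,0,0,-0.05,-0.05,7.1,1],
    [0,0,0,-0.05,-0.05,7.1,0.6],
    [0,0,0,-0.05,-0.05,7.1,0.5],
    [0,0,0,-0.05,-0.05,7.1,0.48],
    [0,0,0,-0.05,-0.05,7.1,0.48],
    [0,0,0,-0.05,-0.05,7.1,0.48]
  ],
  "grip_force": 6
}}

```text
time_s: 44.17
ee_pos: [0.5188, -0.4221, 0.0887]
eef_rot: [0.716, 0.698, 0.0, 0.0]
contact_force: [-0.9, 0.5, -0.3]
width: 0.691
```

```bash
python3 - <<'E'
from h import *
go2(.519,-.15,.088,89.1)
go2(.620,-.09,.088,89.1)
E
```

```text
rot [ 0.    0.   -0.01] shift cm [27.2  -0.69  0.06] | now [ 0.5188 -0.4221  0.0887] deg 88.5 F [-0.9  0.5 -0.3] w 0.691 t 44.17 q6now -2.27 then -1.84
rot [ 0.    0.   -0.01] shift cm [33.46  9.26  0.06] | now [ 0.5188 -0.4221  0.0887] deg 88.5 F [-0.9  0.5 -0.3] w 0.691 t 44.17 q6now -2.27 then -1.7
```

Request:
{"method": "drive_tool", "body": {
  "deltas": [
    [0,0,0,0,0,0,0.45],
    [0,0,0,0,0,0,0.45],
    [0,0,0,0,0,0,0.45],
    [0,0,0,0,0,0,0.45],
    [0,0,0,0,0,0,0.45],
    [0,0,0,0,0,0,0.45]
  ]
}}

```text
time_s: 44.67
ee_pos: [0.5187, -0.422, 0.0882]
eef_rot: [0.716, 0.698, 0.0, -0.0]
contact_force: [-0.3, 1.1, 2.3]
width: 0.536
```

Request:
{"method": "drive_tool", "body": {
  "deltas": [
    [0,0,0,0.8,0,0,0.45],
    [0,0,0,2.2,0,0,0.45],
    [0,0,0,4,0,0,0.45],
    [0,0,0,6,0,0,0.45],
    [0,0,0,8,0,0,0.45],
    [0,0,0,10,0,0,0.45],
    [0,0,0,12,0,0,0.45],
    [0,0,0,14,0,0,0.45],
    [0,0,0,16,0,0,0.45],
    [0,0,-0.005,17.8,0,0,0.45],
    [0,0,-0.01,19.2,0,0,0.45],
    [0,0,-0.01,20,0,0,0.45]
  ]
}}

```text
time_s: 45.67
ee_pos: [0.5237, -0.22, 0.0882]
eef_rot: [0.712, 0.702, 0.0, 0.0]
contact_force: [0.0, -2.6, -0.1]
width: 0.538
```

```bash
python3 - <<'E'
from h import *
it=[("board",[.622,.0635,-.015],0)]
overlay(cam("scene"),it,"pics/w2s.png",(220,120,420,380),2.2)
go2(.620,-.09,.088,89.1)
E
```

```text
rot [-0.    -0.001  0.001] shift cm [13.09  9.43  0.03] | now [ 0.5238 -0.2195  0.0882] deg 89.2 F [0.3 4.5 2.1] w 0.536 t 45.72 q6now -2.0 then -1.7
```

View pics/w2s.png

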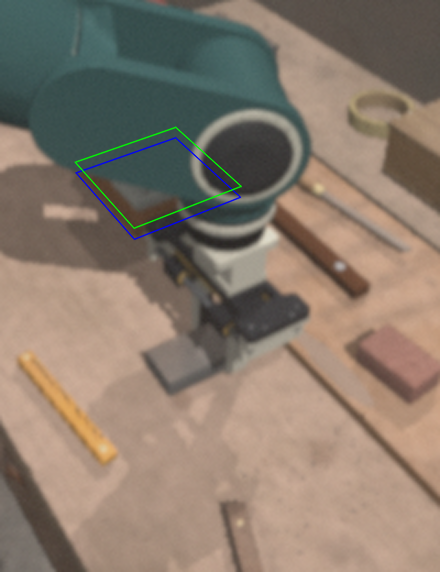

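Request:
{"method": "drive_tool", "body": {
  "deltas": [
    [0,0,0,0.6,0.4,0,0.45],
    [0,0,0,1.7,1.2,0,0.45],
    [0,0,0,3,2.2,0,0.45],
    [0,0,0,4.4,3.2,0,0.45],
    [0,0,0,5.8,4.3,0,0.45],
    [0,0,0,7.2,5.4,0,0.45],
    [0,0,0,8.6,6.5,0,0.45],
    [0,0,0,10,7.5,0,0.45],
    [0,0,0,11.2,8.4,0,0.45],
    [0,0,0,12,9,0,0.45],
    [0,0,0,12.5,9.4,0,0.45],
    [0,0,0,12.5,9.4,0,0.45]
  ]
}}

```text
time_s: 46.72
ee_pos: [0.6207, -0.0977, 0.0881]
eef_rot: [0.713, 0.702, 0.0, -0.0]
contact_force: [3.0, 2.4, 2.7]
width: 0.539
```

```bash
python3 - <<'E'
from h import *
it=[("board",[.622,.0635,-.015],0),("whetstone",[.620,-.094,np.pi/2-.016],0)]
c=cam("scene");overlay(c,it,"pics/w3s.png",(220,140,420,300),4)
c=cam("top");overlay(c,it,"pics/w3t.png",(220,140,420,270),4)
go2(.620,-.094,.088,89.1)
E
```

```text
rot [ 0.001 -0.001  0.   ] shift cm [ 0.43 -0.02  0.01] | now [ 0.6201 -0.0983  0.0881] deg 89.1 F [3.1 1.4 2. ] w 0.537 t 46.82 q6now -1.75 then -1.71
```

View pics/w3s.png

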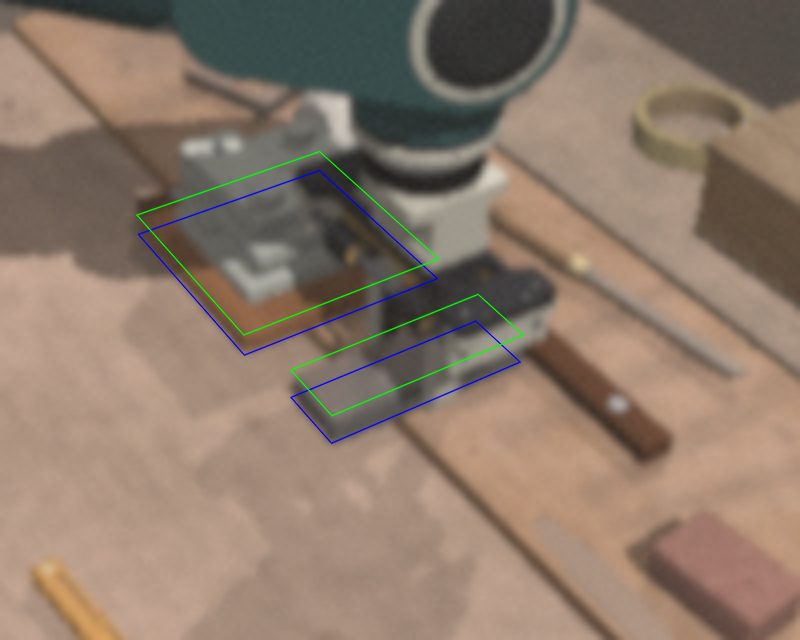

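View pics/w3t.png

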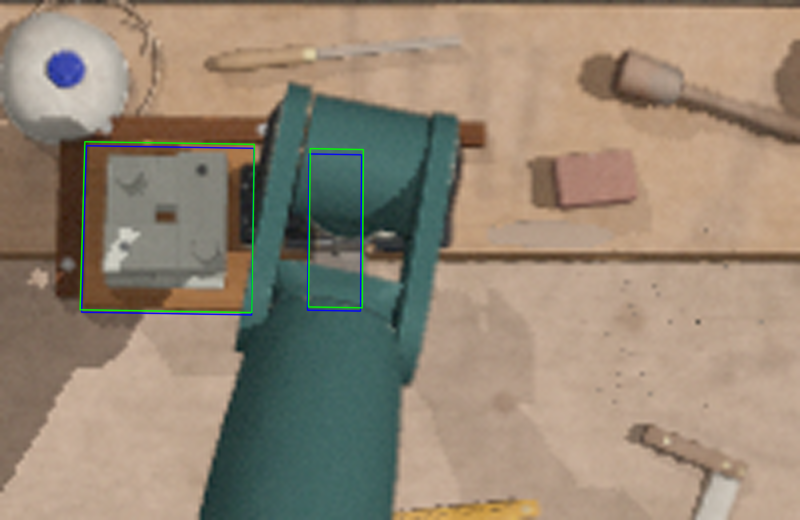

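Request:
{"method": "drive_tool", "body": {
  "deltas": [
    [0,0,0,0,0,0,0.7],
    [0,0,0,0,0,0,0.7],
    [0,0,0,0,0,0,0.7],
    [0,0,0,0,0,0,0.7],
    [0,0,0,0,0,-1,0.7],
    [0,0,0,0,0,-3,0.7],
    [0,0,0,0,0,-6,0.7],
    [0,0,0,0,0,-8,0.7],
    [0,0,0,0,0,-8,0.7]
  ],
  "grip_force": 20
}}

```text
time_s: 47.57
ee_pos: [0.6211, -0.0989, 0.174]
eef_rot: [0.713, 0.701, 0.002, 0.003]
contact_force: [0.6, -0.9, 0.1]
width: 0.699
```

```bash
python3 - <<'E'
from h import *
go2(.620,-.16,.16,-.9)
E
```

```text
rot [ 0.006 -0.004  1.571] shift cm [-6.11 -0.03  1.4 ] | now [ 0.6211 -0.0989  0.174 ] deg 89.1 F [ 0.6 -0.9  0.1] w 0.699 t 47.57 q6now -1.75 then -0.24
```

Request:
{"method": "drive_tool", "body": {
  "deltas": [
    [0,0,1.57,-6.1,0,1,0.8],
    [0,0,1.57,-6.1,0,1,0.8],
    [0,0,1.57,-6.1,0,1,0.8],
    [0,0,1.57,-6.1,0,1,0.8],
    [0,0,1.57,-6.1,0,1,0.8],
    [0,0,1.57,-6.1,0,1,0.8],
    [0,0,1.57,-6.1,0,1,0.8],
    [0,0,1.57,-6.1,0,1,0.8],
    [0,0,1.57,-6.1,0,1,0.8],
    [0,0,1.57,-6.1,0,1,0.8],
    [0,0,1.57,-6.1,0,1,0.8],
    [0,0,1.57,-6.1,0,1,0.8]
  ]
}}

```text
time_s: 48.57
ee_pos: [0.6187, -0.1596, 0.1583]
eef_rot: [1.0, 0.024, -0.0, -0.0]
contact_force: [0.2, 0.1, 0.5]
width: 0.801
```

```bash
python3 - <<'E'
from h import *
it=[("board",[.622,.0635,-.015],0),("whetstone",[.620,-.098,np.pi/2-.016],0)]
overlay(cam("scene"),it,"pics/w4s.png",(220,140,420,300),4)
overlay(cam("top"),it,"pics/w4t.png",(220,140,420,270),4)
print(measure("whetstone","whetstone",[.620,-.098,np.pi/2-.016]))
go2(.620,-.16,.089,-.9)
E
```

```text
whetstone top no (iou 0.34 )
   whetstone scene iou 0.79 [ 0.6191 -0.097   1.5537  0.    ] 0.2459
None
rot [ 0.    -0.     0.074] shift cm [0.11 0.05 6.92] | now [ 0.6188 -0.1596  0.1582] deg 3.4 F [-0.4 -0.2 -0.1] w 0.802 t 48.87 q6now -0.35 then -0.24
```

View pics/w4s.png

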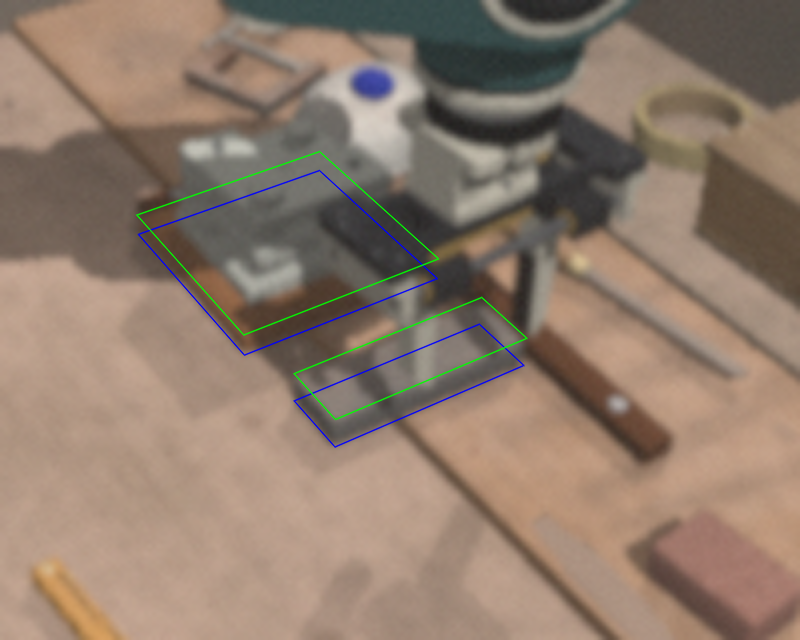

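View pics/w4t.png

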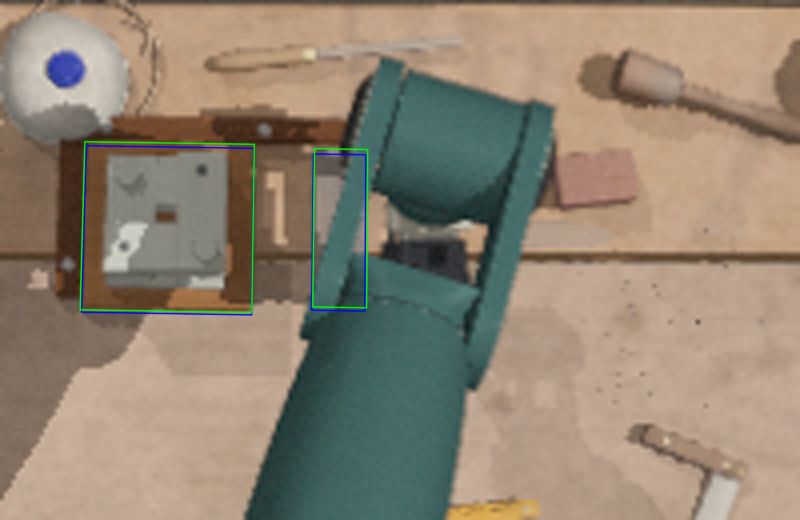

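Request:
{"method": "drive_tool", "body": {
  "deltas": [
    [0,0,0.074,0.1,0,2,0.8],
    [0,0,0.074,0.1,0,4,0.8],
    [0,0,0.074,0.1,0,6,0.8],
    [0,0,0.074,0.1,0,6.8,0.8],
    [0,0,0.074,0.1,0,6.9,0.8],
    [0,0,0.074,0.2,-1.3,6.9,0.8],
    [0,0,0.074,0.3,-2.6,6.9,0.8],
    [0,0,0.074,0.35,-3.7,6.9,0.8],
    [0,0,0.074,0.4,-4.8,6.9,0.8],
    [0,0,0.074,0.45,-5.8,6.9,0.8],
    [0,0,0.074,0.5,-6.8,6.9,0.8],
    [0,0,0.074,0.55,-7.5,6.9,0.8]
  ]
}}

```text
time_s: 49.87
ee_pos: [0.6204, -0.0831, 0.0896]
eef_rot: [1.0, -0.009, 0.0, 0.0]
contact_force: [0.6, -3.7, 3.1]
width: 0.799
```

Request:
{"method": "drive_tool", "body": {
  "deltas": [
    [0,0,0,0,-0.15,0,0.8],
    [0,0,0,0,-0.3,0,0.8],
    [0,0,0,0,-0.3,0,0.8]
  ]
}}

```text
time_s: 50.12
ee_pos: [0.6202, -0.0811, 0.089]
eef_rot: [1.0, -0.009, -0.0, -0.0]
contact_force: [0.0, -0.1, 0.2]
width: 0.798
```

```bash
python3 - <<'E'
from h import *
go2(.620,-.074,.089,-.9)
overlay(cam("scene"),[("board",[.622,.0635,-.015],0)],"pics/w5s.png",(220,140,420,300),4)
E
```

```text
rot [-0.     0.    -0.003] shift cm [-0.04 -0.71  0.  ] | now [ 0.6202 -0.0811  0.089 ] deg -1.1 F [ 0.  -0.1  0.2] w 0.798 t 50.12 q6now -0.15 then -0.1
```

View pics/w5s.png

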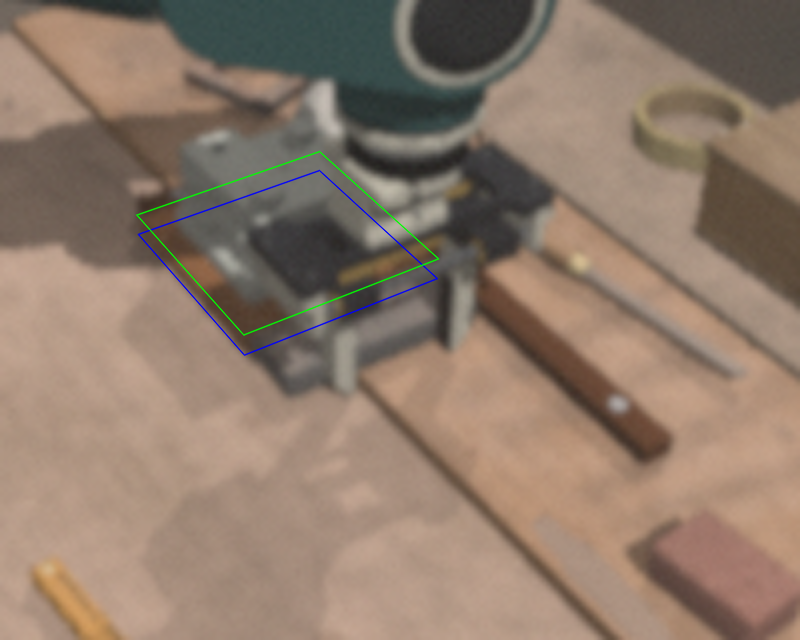

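Request:
{"method": "drive_tool", "body": {
  "deltas": [
    [0,0,0,0,-0.12,0,0.8],
    [0,0,0,0,-0.25,0,0.8],
    [0,0,0,0,-0.37,0,0.8],
    [0,0,0,0,-0.4,0,0.8]
  ]
}}

```text
time_s: 50.5
ee_pos: [0.6202, -0.0774, 0.0889]
eef_rot: [1.0, -0.01, -0.0, -0.0]
contact_force: [-0.1, -1.8, -2.3]
width: 0.802
```

Request:
{"method": "drive_tool", "body": {
  "deltas": [
    [0,0,0,0,-0.1,0,0.8],
    [0,0,0,0,-0.2,0,0.8],
    [0,0,0,0,-0.2,0,0.8]
  ]
}}

```text
time_s: 50.75
ee_pos: [0.6203, -0.0762, 0.0891]
eef_rot: [1.0, -0.01, -0.0, 0.001]
contact_force: [-1.6, -10.5, -2.2]
width: 0.8
```

Request:
{"method": "drive_tool", "body": {
  "deltas": [
    [0,0,0,0,-0.1,0,0.8],
    [0,0,0,0,-0.1,0,0.8]
  ]
}}

```text
time_s: 50.92
ee_pos: [0.6203, -0.0757, 0.0891]
eef_rot: [1.0, -0.01, -0.0, 0.001]
contact_force: [-2.1, -15.2, -1.8]
width: 0.797
```

Request:
{"method": "drive_tool", "body": {
  "deltas": [
    [0,0,0,0,0.6,0,0.8],
    [0,0,0,0,2,0,0.8],
    [0,0,0,0,4,0,0.8],
    [0,0,0,0,6,-3,0.8],
    [0,0,0,0,9,-7,0.8],
    [0,0,0,0,13,-11,0.8],
    [0,0,0,0,17,-14,0.8],
    [0,0,0,-4,21,-14,0.8],
    [0,0,0,-8,25,-14,0.8],
    [0,0,0,-12,28,-14,0.8],
    [0,0,0,-14,30,-14,0.8],
    [0,0,0,-14,30,-14,0.8]
  ]
}}

```text
time_s: 51.92
ee_pos: [0.4747, -0.3715, 0.2294]
eef_rot: [1.0, -0.009, 0.0, -0.0]
contact_force: [0.9, -0.3, -0.3]
width: 0.799
```

```bash
python3 - <<'E'
from h import *
wp=[.6205,-.0415,np.pi/2-.015]
it=[("stop",[.624,.0645,-.018],0),("board",[.622,.0635,-.015],0),("plate",[.6215,.0635,-.015],.074),("whetstone",wp,0)]
S=cam("scene");T=cam("top")
overlay(S,it,"pics/f1s.png",(220,140,400,280),4.3)
overlay(T,it,"pics/f1t.png",(220,150,350,250),6)
cv2.imwrite("pics/f1r.png",cv2.resize(S["image"][140:260,240:380],None,fx=5,fy=5,interpolation=cv2.INTER_CUBIC))
cv2.imwrite("pics/f1tr.png",cv2.resize(T["image"][160:240,225:325],None,fx=7,fy=7,interpolation=cv2.INTER_CUBIC))
print(measure("whetstone","whetstone",wp)); print(measure("plate","plate_1",[.6215,.0635,-.015],.074))
print(tool()[1], tool()[0]["time_s"])
E
```

```text
whetstone top iou 0.95 [ 0.6232 -0.0419  1.5649  0.    ] 0.0488
   whetstone scene iou 0.77 [ 0.6194 -0.0406  1.6029  0.    ] 0.2712
(array([ 0.62069986, -0.04153761,  1.56176288,  0.        ]), np.float64(0.34010892984035446))
   plate_1 top no (iou 0.01 )
   plate_1 scene no (iou 0.21 )
None
[ 0.4773072  -0.3692833   0.22890325] 52.4167
```

View pics/f1s.png

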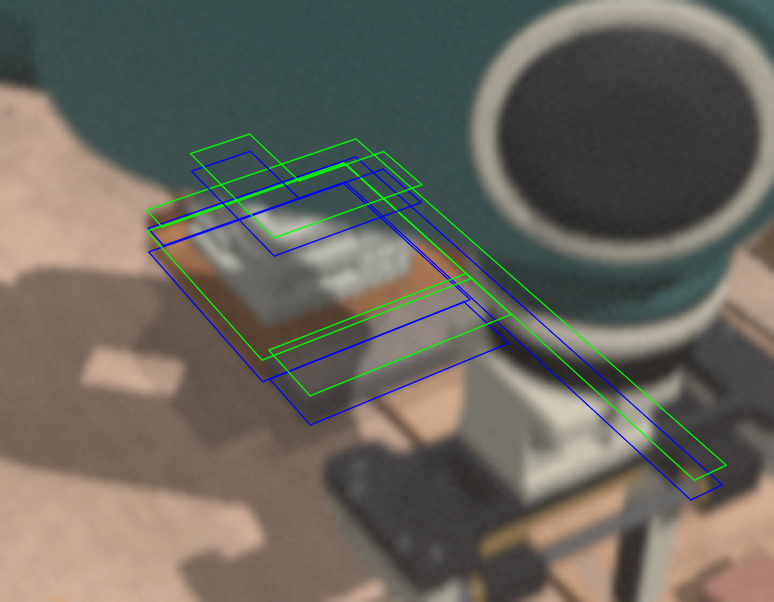

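View pics/f1t.png

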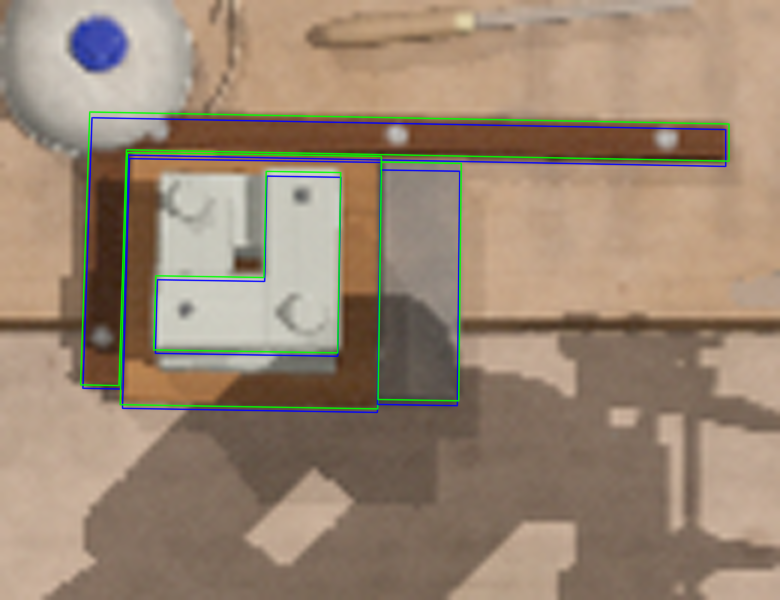

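View pics/f1r.png

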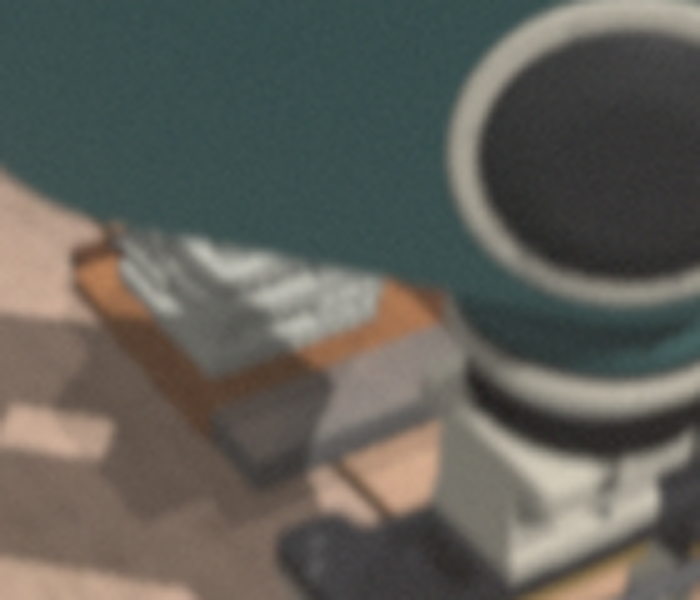

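View pics/f1tr.png

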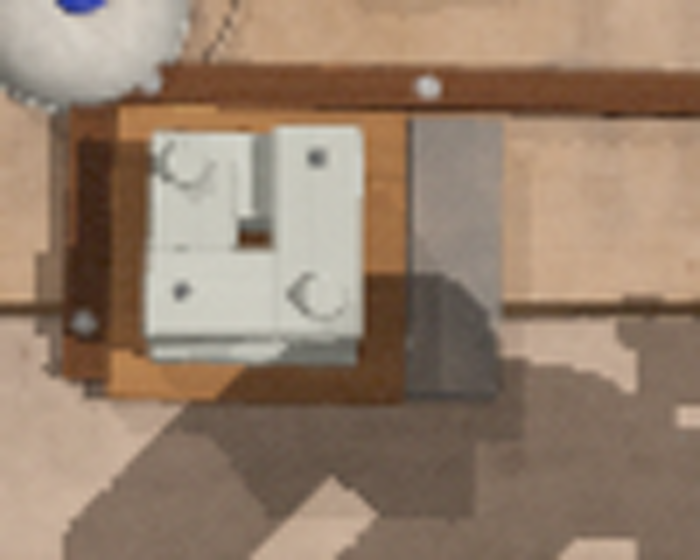

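```bash
python3 - <<'E'
from h import *
go2(.3,.5,.3,45)
E
```

```text
rot [-0.     0.    -0.803] shift cm [-19.25 -86.61  -7.08] | now [ 0.4773 -0.3693  0.2289] deg -1.0 F [ 0.2 -0.8  0.1] w 0.8 t 52.42 q6now -0.68 then 0.24
```

Request:
{"method": "drive_tool", "body": {
  "deltas": [
    [0,0,-0.1,-3,-3,-5,0.8],
    [0,0,-0.2,-5,-7,-7,0.8],
    [0,0,-0.8,-19,-86,-7,0.8],
    [0,0,-0.8,-19,-86,-7,0.8],
    [0,0,-0.8,-19,-86,-7,0.8],
    [0,0,-0.8,-19,-86,-7,0.8],
    [0,0,-0.8,-19,-86,-7,0.8],
    [0,0,-0.8,-19,-86,-7,0.8],
    [0,0,-0.8,-19,-86,-7,0.8],
    [0,0,-0.8,-19,-86,-7,0.8],
    [0,0,-0.8,-19,-86,-7,0.8],
    [0,0,-0.8,-19,-86,-7,0.8]
  ]
}}

```text
time_s: 53.42
ee_pos: [0.3699, 0.0928, 0.2917]
eef_rot: [0.925, 0.381, 0.001, 0.0]
contact_force: [1.1, -0.4, 0.1]
width: 0.799
```

```bash
python3 - <<'E'
from h import *
go2(.3,.5,.3,45)
E
```

```text
rot [ 0.001 -0.001 -0.004] shift cm [ 23.73 -33.82  -0.83] | now [0.3699 0.0928 0.2917] deg 44.8 F [ 1.1 -0.4  0.1] w 0.799 t 53.42 q6now -0.6 then 0.24
```

Request:
{"method": "drive_tool", "body": {
  "deltas": [
    [0,0,0,23.7,-33.8,-0.8,0.8],
    [0,0,0,23.7,-33.8,-0.8,0.8],
    [0,0,0,23.7,-33.8,-0.8,0.8],
    [0,0,0,23.7,-33.8,-0.8,0.8],
    [0,0,0,23.7,-33.8,-0.8,0.8],
    [0,0,0,23.7,-33.8,-0.8,0.8],
    [0,0,0,23.7,-33.8,-0.8,0.8],
    [0,0,0,23.7,-33.8,-0.8,0.8],
    [0,0,0,23.7,-33.8,-0.8,0.8],
    [0,0,0,23.7,-33.8,-0.8,0.8],
    [0,0,0,23.7,-33.8,-0.8,0.8],
    [0,0,0,23.7,-33.8,-0.8,0.8]
  ]
}}

```text
time_s: 54.42
ee_pos: [0.3002, 0.4992, 0.2983]
eef_rot: [0.924, 0.382, -0.001, 0.001]
contact_force: [-0.1, 0.1, -0.7]
width: 0.798
```

```bash
python3 - <<'E'
from h import *
wp=[.6205,-.0415,np.pi/2-.015]
it=[("stop",[.624,.0645,-.018],0),("board",[.622,.0635,-.015],0),("plate",[.6225,.0635,-.015],.074),("whetstone",wp,0)]
S=cam("scene");T=cam("top")
overlay(S,it,"pics/g1s.png",(220,140,400,280),4.3)
overlay(S,[],"pics/g1r.png",(240,150,370,270),5)
overlay(T,it,"pics/g1t.png",(220,150,350,250),6)
cv2.imwrite("pics/g1full.png",T["image"])
print(measure("whetstone","whetstone",wp)); print(measure("plate","plate_1",[.6225,.0635,-.015],.074)); print(measure("board","board",it[1][1],mini=.3))
E
```

```text
whetstone top iou 0.9 [ 0.6212 -0.0434  1.5908  0.    ] 0.0747
   whetstone scene iou 0.94 [ 0.6184 -0.0408  1.5702  0.    ] 0.042
(array([ 0.62025807, -0.04196248,  1.56820727,  0.        ]), np.float64(0.1555267094981388))
   plate_1 top iou 0.94 [0.6256 0.0629 0.0072 0.074 ] 0.0372
   plate_1 scene iou 0.91 [ 0.6223  0.0636 -0.0144  0.074 ] 0.0963
(array([ 0.6242744 ,  0.06319963, -0.0063533 ,  0.074     ]), np.float64(0.15864198819232522))
   board top iou 0.44 [ 0.6243  0.0636 -0.0455  0.    ] 1.2074
   board scene no (iou 0.27 )
None
```

View pics/g1s.png

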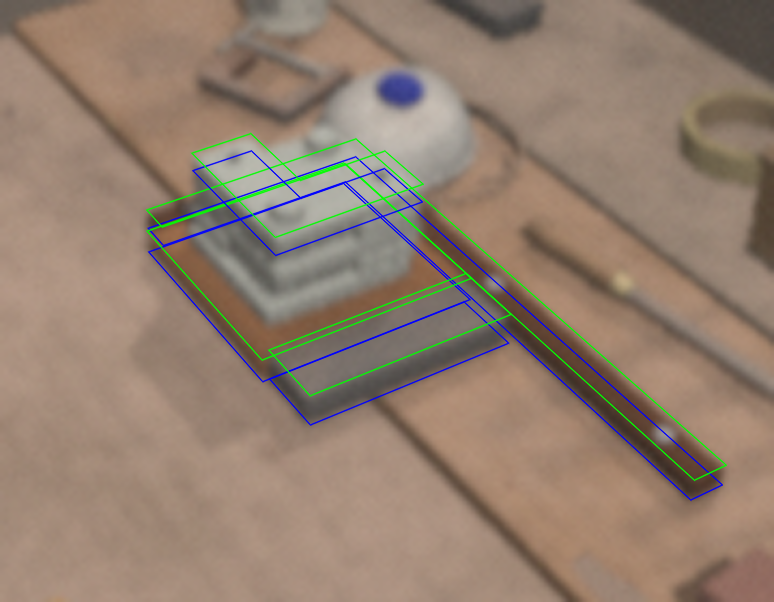

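View pics/g1r.png

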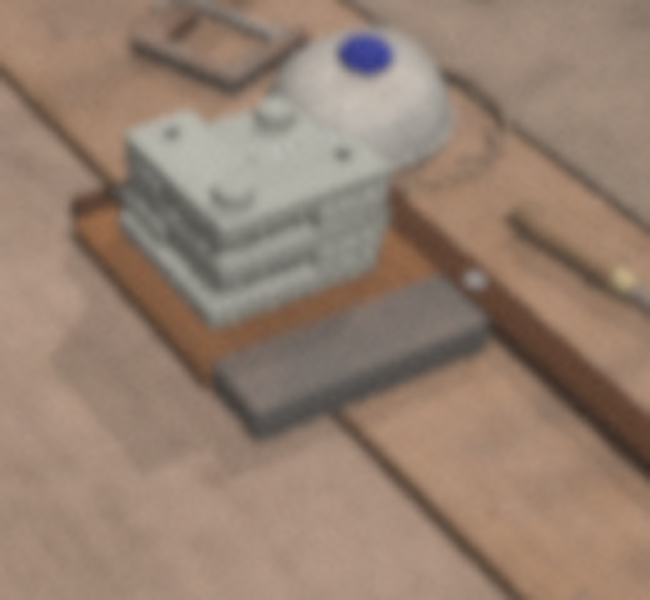

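View pics/g1full.png

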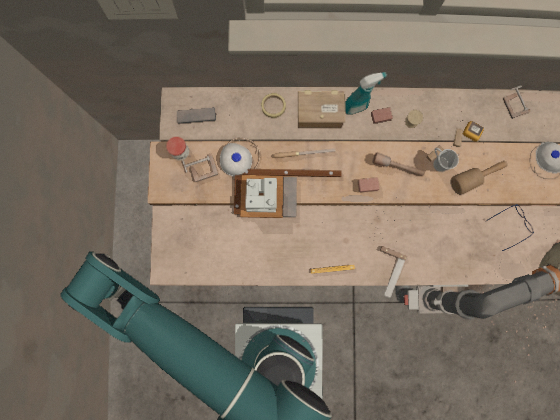

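View pics/g1t.png

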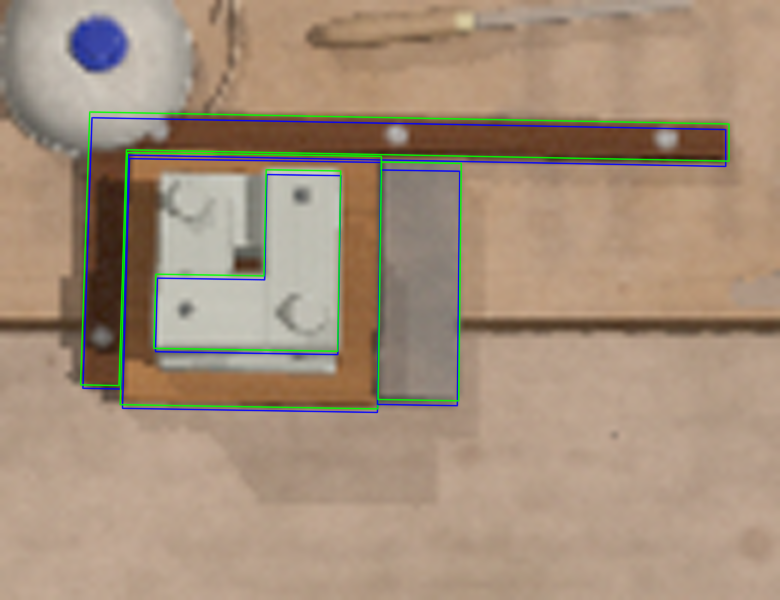

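```bash
python3 -c "
from workcell import bot
print(bot.finish_job())"
```

```text
the job is handed in; nothing more can be done
None
```

I finished the job and handed it in at about 55 s of the 210 s allowed. The final check pictures show everything where it was asked for.

- **Board:** I pushed it with both fingers against the rail and then the end stop. I nudged each side until the force showed contact (about 18–41 N on the fingers). It still lay in the corner in the last overlays, and I saw no knock at any point.
- **Plates:** All five are in one pile on the board, boss up and alternating half turns. I measured every plate but one within about 2–4 mm of the board's centre and within about 1–2° of square. The exception is the bottom plate, whose fits ran from 3 to 6 mm and up to 1–2° off. The side view shows the pile level.
- **Whetstone:** It was slid flat in a light 6 N grip for most of the way. I pushed it the last few centimetres with two fingers until it met the board at about 15 N. It came out within about 2 mm of the middle of the board's right edge.
- **Other things on the bench:** They look unmoved in the final overhead picture compared with the first.

**Checks that disagreed or failed:**
- The two cameras differed by about 3 mm on the top plate and the whetstone, roughly what their calibration allows. Their single-camera angles for the whetstone also differed by about 1.2°.
- The board outline could not be fitted reliably once the pile covered it, so its final pose rests on the picture overlays and the contact forces.

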